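Load the glue-block feeder and hold its plunger drawn

ROBOT

A 6-joint arm with a two-finger parallel gripper is mounted at the origin on the work surface. World frame = base frame: x ahead of the robot, y to its left, z up, the work surface at z = 0. Lengths are in m, angles in rad, forces in N, time in s.
With the tool pointing down it reaches from about 0.35 to 0.975 m from the base axis. Payload 4.9 kg.
Tool frame: the origin (TCP) lies on the centre line of the jaws, within the pads' length; the fingertips stand 11 mm ahead of it and the grasp point (between the pads) lies 8 mm behind it; z points along the fingers, y is the direction in which the jaws open and shut (so a half turn about z gives the same grasp; the last joint's range is limited). The gripper opens to 85 mm and grips with 20 to 120 N. Pads are 22 mm wide; open, the fingers measure 114 mm over their backs; the gripper's body (76 mm by 85 mm) begins 54 mm behind the grasp point. The pads swing forward as they close: fully open they stand 13 mm farther back than shut.
Start: joints at [1.161, 0.053, 1.613, -0, 1.476, -0.119], TCP at [0.179, 0.599, 0.242] pointing down, gripper open.
Joint ranges: [-3.01, 3.01], [-1.01, 2.22], [0.06, 2.58], [-1.02, 4.17], [0.09, 2.62], [-3.14, 3.14]. Speed limits (rad/s): [2.57, 2.57, 3.14, 3.14, 3.14, 3.14].

INTERFACE

Orientations are given as a rotation vector (axis times angle).
In Python, from station import ctrl gives the robot as it stands.
- The arm moves only by the tool send_rows, never from a script. Its argument "series" is a list of rows, each an object of numbers: "tx", "ty", "tz": the shift along the tool's x, y, z in cm; "wx", "wy", "wz": the turn, a rotation vector about the tool's x, y, z in rad; "jaw": the closure, from 0 (fully open) to 1 (shut). In form: [{"tx": .., "ty": .., "tz": .., "wx": .., "wy": .., "wz": .., "jaw": ..}, ...]. A call has 1 to 5 rows; each row shifts and turns the pose as measured when the row begins, along the tool's axes as they then stand; what a row does not reach is not made up. A row lasts 1/8 s, in which the tool goes at most 62.5 mm and 10.7 degrees, less where a joint would pass 70% of its speed; a pose out of reach is approached as far as the arm can. A call is refused whole if a number of a shift passes 6.25 or a number of a turn 0.188, either way. A call with a gripper value outside its range is refused whole. The fingers move at their own pace and stop on an object; "squeeze" is the grip in N (left out, the last holds). Time passes only in rows, so rows that do not move let the fingers close. It gives the time, the measured TCP pose, the force and the opening at its end, in the units of the state.
- ctrl.get_obs(): the state, without advancing time (a new reading comes with each control period).
- ctrl.get_image(name): name is "side" or "top"; returns the picture (400x640x3 uint8, red, green, blue); there is no depth.
- ctrl.camera_info(name): a dict with "mtx" (3x3 intrinsics, pixels), "R" (3x3) and "t" (3): a world point X has camera coordinates R X + t. Camera axes: x right, y down, z forward; pixel columns grow to the right and rows downward; lengths in m; the calibration is good to about 2 mm. A picture is of the moment at which its call begins. camera_info takes no time and is no camera call.
- ctrl.finish_job(): hands the job in, once; it reports no verdict.
The state is a dict: "t": time; "q": joint angles; "dq": joint speeds; "effort": joint torques, N m; "tool_pos": TCP position; "tool_rot": TCP orientation; "contact_force": force on the tool from outside, world axes, zero at the start; "wrist_torque": the same for the moment, N m; "opening": finger opening in m.
Only numpy, scipy, OpenCV 4.12 (cv2) and the standard library are available. Lean on these libraries where they do the work, as an engineer would, in place of code of your own. Each camera call takes 0.05 s, during which the arm holds its last target.

TASK

Load the glue-block feeder on the framing bench: pick up the scoop tray, tip it so that all four wooden blocks slide into the feeder's hopper, and stand the empty tray flat on the bench again, let go. Then take the plunger by its knob and draw it straight up about 40 mm, without levering it sideways in its bore and without pulling it out, and finish still holding it there, still and hanging freely. Leave the other things on the bench alone.

Things in the scene. Friction and masses are not known exactly. Their poses are not given: they have to be found in the camera images.
- feeder: Fixed block feeder: steel base plate (200 x 250 mm) with a square open plywood hopper and, on its -y side, an aluminium guide block with a vertical bore. Origin on the bench under the hopper's centre, axes along its sides. Hopper 170 x 170 mm outside, walls 6 mm, rim 65 mm and inner floor 12 mm above the bench. Guide block 64 x 60 mm, centred 125 mm to -y, top 80 mm above the bench.
- bore_mouth (a point): Centre of the bore's mouth on top of the guide block, 80 mm above the bench. The bore is 17.4 mm in diameter and 72 mm deep, straight down.
- plunger: Loose plunger rod, 0.2 to 0.45 kg, standing in the bore. Steel shaft 16 mm in diameter, 70 mm down from the origin; origin under a 28 mm collar (6 mm thick) that rests on the guide block at the start; above it a 12 mm neck and a black round knob, 32 mm in diameter, 20 to 52 mm above the origin. z up along the rod. No spring, little friction: drops back if let go, binds if pushed sideways.
- plunger_knob (a point): Centre of the plunger's black knob (32 mm in diameter, 32 mm tall), 36 mm above the plunger's origin.
- tray: Loose scoop tray of polished sheet, 0.28 to 0.46 kg, 160 (x) by 132 mm (y), floor 4 mm, side walls 30 mm high. Its -x edge is an open lip; at the +x edge stands a wooden grip board 12 mm thick, 132 mm wide, top 85 mm above the underside. Origin: centre of the underside. Blocks stay put when level, start to slide out when tipped 15 to 25 degrees and run briskly at 40 or more.
- tray_grip (a point): Place to pinch the tray: middle of the 12 mm thick grip board, 15 mm below its top edge (70 mm above the underside, 74 mm to the tray's +x). The board faces along the tray's x.
- tray_lip (a point): Middle of the tray's open lip: upper face of the floor at the -x edge, 80 mm from the tray's origin.
- block1: Loose wooden glue block lying in the tray: a right-angled triangular prism, legs 30 mm, 36 mm long, 20 g. Origin at its centroid, 10 mm above the face it lies on.
- block2: Loose wooden glue block lying in the tray: a right-angled triangular prism, legs 30 mm, 36 mm long, 20 g. Origin at its centroid, 10 mm above the face it lies on.
- block3: Loose wooden glue block lying in the tray: a right-angled triangular prism, legs 30 mm, 36 mm long, 20 g. Origin at its centroid, 10 mm above the face it lies on.
- block4: Loose wooden glue block lying in the tray: a right-angled triangular prism, legs 30 mm, 36 mm long, 20 g. Origin at its centroid, 10 mm above the face it lies on.
- glue: Bystander, to be left alone: white plastic glue bottle, 60 mm in diameter, 160 mm tall. Origin: centre of its underside.
- tape: Bystander, to be left alone: roll core of cardboard, 100 mm across, 25 mm high. Origin: centre of its underside.
- corner_sample: Bystander, to be left alone: L-shaped dark wooden frame corner sample with a brass line, arms 100 mm long, 22 mm high. Origin: centre of its underside.
- tin: Bystander, to be left alone: small amber jar, 36 mm in diameter, 35 mm tall, in the gap between feeder and tray. Origin: centre of its underside.
- driver: Bystander, to be left alone: screwdriver with a black handle, lying in the gap between feeder and tray.
- pin_box: Bystander, to be left alone: open cardboard box, 90 x 70 x 35 mm. Origin: centre of its underside.
- pencil_cup: Bystander, to be left alone: white cup, 74 mm in diameter, 90 mm tall. Origin: centre of its underside.
There are look-alikes about, which are no part of the job. Leave any blue or pink look-alike of the block4 alone.

How it is judged:
On the way, in this order (a step that is already met when the one before it is completed fails the run):
1. the tray is picked up and tipped (by more than 14 degrees) (angle between tray's own z axis and vertical above 0.25 rad and height (world z) of tray_grip above 0.11 m).
2. all four blocks lie in the hopper (x of block1 in the frame of feeder between -0.082 and 0.082 m and y of block1 in the frame of feeder between -0.082 and 0.082 m and x of block2 in the frame of feeder between -0.082 and 0.082 m and y of block2 in the frame of feeder between -0.082 and 0.082 m and x of block3 in the frame of feeder between -0.082 and 0.082 m and y of block3 in the frame of feeder between -0.082 and 0.082 m and x of block4 in the frame of feeder between -0.082 and 0.082 m and y of block4 in the frame of feeder between -0.082 and 0.082 m and z of each of block1, block2, block3, block4 in the frame of feeder below 0.06 m), for 0.2 s.
3. the empty tray stands flat on the bench, let go (height (world z) of tray below 0.008 m and angle between tray's own z axis and vertical below 0.06 rad and contact force between tray and the fingers below 0.2 N), for 0.2 s.
4. the plunger is drawn up about 40 mm in the fingers (z of plunger in the frame of feeder between 0.107 and 0.133 m and contact force between plunger and the fingers above 1 N), for 0.2 s.
At the end, for the whole second after the job is handed in: All blocks in the hopper (within 82 mm of its centre each way, below 60 mm); tray flat on the bench (8 mm, 0.06 rad), at rest, not held; plunger still and held in the fingers, collar 27 to 53 mm above the guide block, upright within 0.06 rad, under 12 N between it and the feeder (all of step 2 and all of step 3 and all of step 4 and linear speed of each of tray, plunger below 0.02 m/s and contact force between plunger and feeder below 12 N and angle between the z axis of plunger and the z axis of feeder, either way round below 0.06 rad); the arm keeps its last pose, push and grip.
It fails at once if the plunger is levered hard against its bore (over 100 N) (contact force between plunger and feeder above 100 N).
It fails at once if the plunger is pulled right out of its bore (z of plunger in the frame of feeder above 0.148 m).
It fails at once if a bystander is moved by more than 30 mm (distance of any of glue, tape, corner_sample, tin, driver, pin_box, pencil_cup from where it was at the start of the episode above 0.03 m).
It also fails if it takes over 72 s, if anything falls off the work surface, if the arm or the gripper's body presses on something with over 40 N, if the wrist force passes 120 N, or if a joint passes its speed limit or range.

## Working session

There is one attempt and no reset: what is moved stays moved. The work goes in short steps, Python scripts to look and compute and a tool call to move; the robot and the scene stay as the last step left them, time stands still between calls to the robot, and variables do not carry over. Pictures are saved under pics/ and viewed, and the job is handed in when it is done.

Besides the shell and the picture viewer there is one more tool, called as name(argument=value, ...) on one line, values as JSON. send_rows: Moves the arm, as the interface text tells. Its arguments: {"type":"object","properties":{"series":{"type":"array"},"squeeze":{"type":"number"}},"required":["series"]}

```bash
ls; mkdir -p pics; python3 - <<'E'
from station import ctrl
import cv2
for n in("side","top"):
    im=ctrl.get_image(n); cv2.imwrite(f"pics/{n}0.png",im[:,:,::-1])
    c=ctrl.camera_info(n); print(n,c)
print(ctrl.get_obs())
E
```

```text
pics
side {'mtx': array([[423.54823776,   0.        , 315.95222632],
       [  0.        , 423.54823776, 199.61460588],
       [  0.        ,   0.        ,   1.        ]]), 'R': array([[-0.93657102, -0.35035917,  0.00912062],
       [-0.27512061,  0.7188254 , -0.63843456],
       [ 0.21712527, -0.60044858, -0.76962207]]), 't': array([0.54121198, 0.24816812, 1.14895384])}
top {'mtx': array([[438.55406546,   0.        , 316.99514962],
       [  0.        , 438.55406546, 194.21767206],
       [  0.        ,   0.        ,   1.        ]]), 'R': array([[ 0.00428625, -0.99997619, -0.00540891],
       [-0.98678751, -0.00335354, -0.16198508],
       [ 0.16196308,  0.00603176, -0.98677838]]), 't': array([-0.02683837,  0.59019943,  1.43085126])}
{'t': 0.1, 'q': array([ 1.16102564e+00,  5.33022292e-02,  1.61414156e+00, -8.41880822e-06,
        1.47600267e+00, -1.19007811e-01]), 'dq': array([ 0.00072636, -0.00126014, -0.00456934,  0.0010776 , -0.00055835,
       -0.00088024]), 'effort': array([ 3.93420328e-05, -3.94901025e+01, -3.71364641e+01, -8.62948787e-05,
        3.95927054e-03,  1.40644948e-05]), 'tool_pos': array([0.17896766, 0.59826724, 0.24118791]), 'tool_rot': array([-4.55051624e-01, -3.10797872e+00,  2.81378291e-03]), 'contact_force': array([0.10183387, 0.78962383, 0.73014871]), 'wrist_torque': array([ 0.03530392, -0.01172593, -0.01482908]), 'opening': 0.08538540884112876}
```

View pics/side0.png

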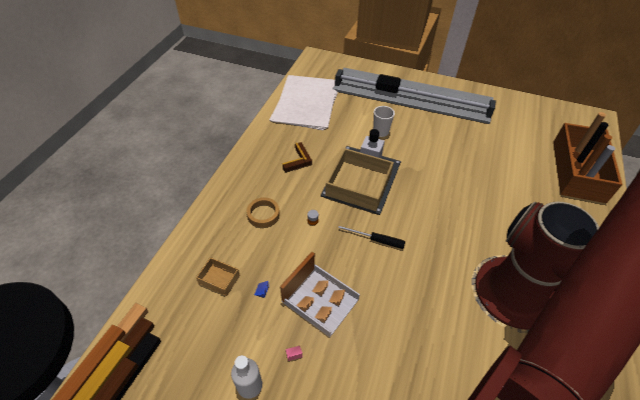

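View pics/top0.png

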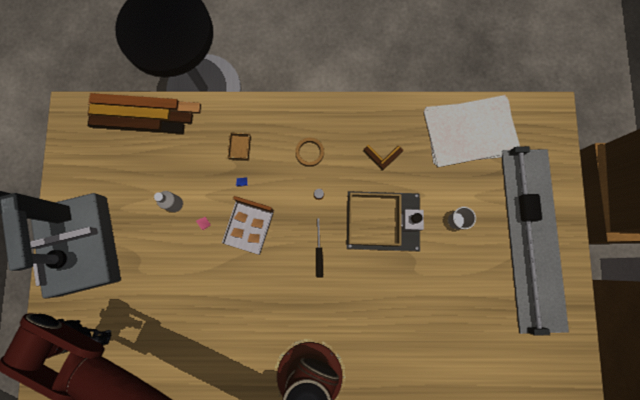

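```bash
python3 - <<'E'
import cv2
a=cv2.imread("pics/top0.png"); b=cv2.imread("pics/side0.png")
cv2.imwrite("pics/t_tray.png",cv2.resize(a[180:270,190:340],None,fx=5,fy=5,interpolation=2))
cv2.imwrite("pics/t_feed.png",cv2.resize(a[180:260,335:485],None,fx=5,fy=5,interpolation=2))
cv2.imwrite("pics/s_tray.png",cv2.resize(b[245:345,260:380],None,fx=5,fy=5,interpolation=2))
cv2.imwrite("pics/s_feed.png",cv2.resize(b[100:220,300:440],None,fx=5,fy=5,interpolation=2))
E
```

```text
(no output)
```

View pics/t_tray.png

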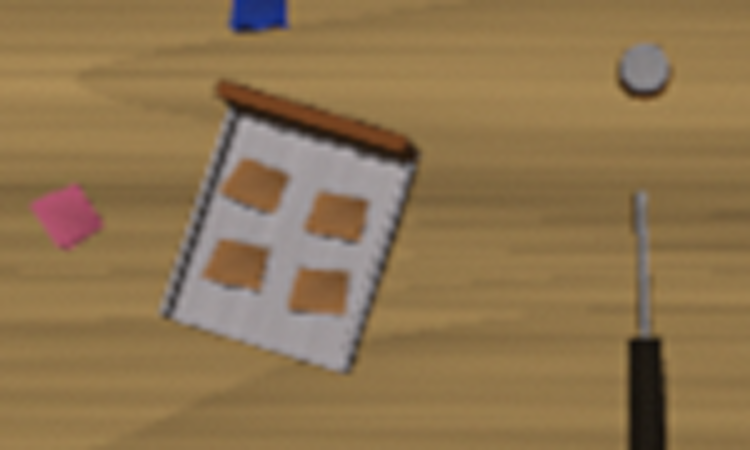

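View pics/t_feed.png

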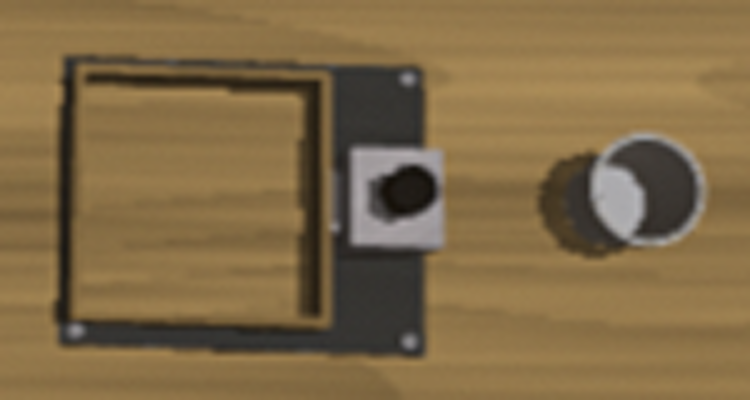

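View pics/s_tray.png

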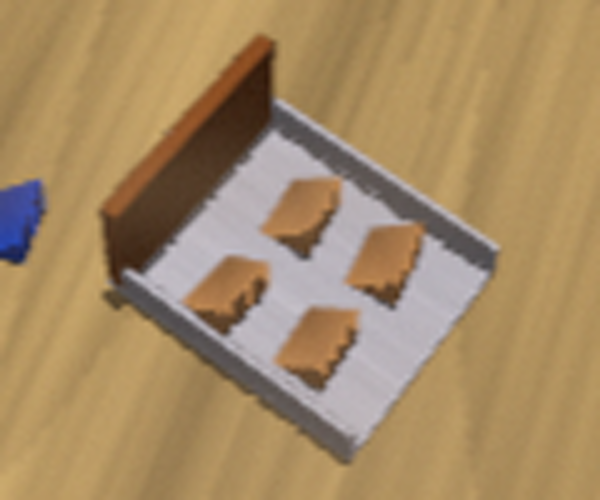

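View pics/s_feed.png

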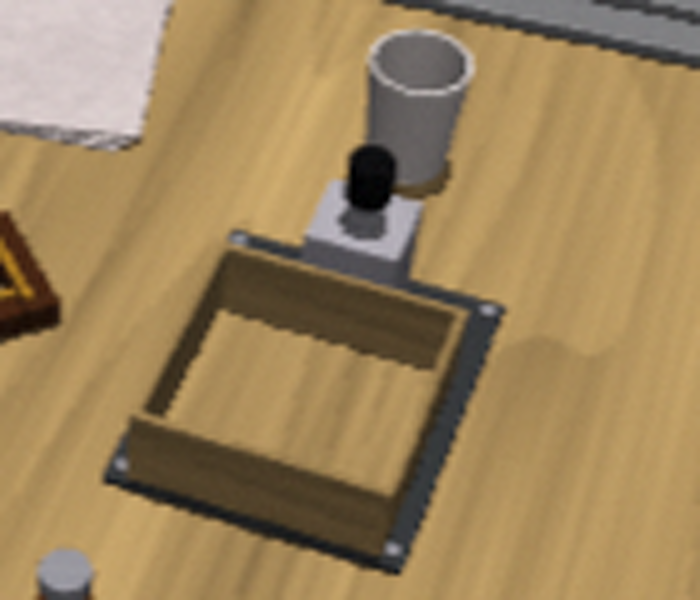

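```bash
cat > h.py <<'E'
import numpy as np, json
from scipy.optimize import least_squares
from scipy.spatial.transform import Rotation as Ro
from station import ctrl
CI={n:ctrl.camera_info(n) for n in("side","top")}
def proj(n,X):
    c=CI[n]; p=np.atleast_2d(X)@c["R"].T+c["t"]; q=p@c["mtx"].T; return q[:,:2]/q[:,2:]
def ray(n,uv,z):
    c=CI[n]; d=c["R"].T@np.linalg.solve(c["mtx"],[uv[0],uv[1],1]); C=-c["R"].T@c["t"]; return C+d*(z-C[2])/d[2]
def xf(p,M):
    c,s=np.cos(p[2]),np.sin(p[2]); M=np.array(M,float)/1000
    return np.c_[p[0]+c*M[:,0]-s*M[:,1],p[1]+s*M[:,0]+c*M[:,1],M[:,2]]
def fit(obs,p0,show=True):
    f=lambda p:np.concatenate([(proj(n,xf(p,[m]))[0]-uv) for n,m,uv in obs])
    r=least_squares(f,p0,loss="soft_l1"); 
    if show:
        for (n,m,uv),e in zip(obs,f(r.x).reshape(-1,2)): print(n,m,e.round(2))
    return r.x
E
python3 - <<'E'
from h import *
S=lambda x,y,ox,oy:(x/5+ox,y/5+oy)
st=lambda x,y:S(x,y,260,245); tt=lambda x,y:S(x,y,190,180)
sf=lambda x,y:S(x,y,300,100); tf=lambda x,y:S(x,y,335,180)
o=[("side",(80,-66,85),st(262,37)),("side",(80,66,85),st(105,211)),
("side",(-80,-66,30),st(497,248)),("side",(-80,66,30),st(354,437)),("side",(-80,-66,0),st(491,270)),("side",(-80,66,0),st(348,461)),
("top",(80,66,85),tt(222,80)),("top",(80,-66,85),tt(416,143)),("top",(-80,66,30),tt(163,315)),("top",(-80,-66,0),tt(350,374))]
p=fit(o,[.55,.2,-.3]); print("tray",p, "grip",xf(p,[(74,0,70)]),"lip",xf(p,[(-80,0,4)]))
o=[("top",(85,85,65),tf(76,63)),("top",(85,-85,65),tf(333,71)),("top",(-85,-85,65),tf(333,329)),("top",(-85,85,65),tf(70,324)),
("top",(32,-95,80),tf(350,147)),("top",(32,-155,80),tf(443,150)),("top",(-32,-155,80),tf(443,250)),("top",(-32,-95,80),tf(350,245)),("top",(0,-125,132),tf(410,188)),
("side",(85,85,65),sf(132,418)),("side",(-85,85,65),sf(393,497)),("side",(-85,-85,65),sf(468,310)),("side",(85,-85,65),sf(232,247)),("side",(0,-125,116),sf(372,178)),
("side",(32,-95,80),sf(303,245)),("side",(-32,-95,80),sf(412,279)),("side",(-32,-155,80),sf(423,207)),("side",(32,-155,80),sf(330,182))]
p=fit(o,[.5,-.2,0]); print("feeder",p,"bore",xf(p,[(0,-125,80)]))
# tin, driver, glue
print("tin top",ray("top",(190+644/5,180+68/5),.035),"driver",ray("top",(190+641/5,180+190/5),.01),ray("top",(319,275),.02))
print("blue",ray("top",(190+258/5,180+10/5),.02),"pink",ray("top",(203,224),.02),"cup",ray("top",(464,217),.09), "glue",ray("top",(163,200),.16),"glueS",ray("side",(247,390),.0))
print("tape",ray("top",(309,152),.02))
E
```

```text
side (80, -66, 85) [ 0.39 -2.08]
side (80, 66, 85) [-0.77 -1.74]
side (-80, -66, 30) [ 1.53 -0.79]
side (-80, 66, 30) [0.08 0.02]
side (-80, -66, 0) [1.71 0.07]
side (-80, 66, 0) [ 0.84 -0.03]
top (80, 66, 85) [-1.22 -0.85]
top (80, -66, 85) [-1.98 -1.49]
top (-80, 66, 30) [-1.99 -0.36]
top (-80, -66, 0) [-0.96  0.02]
tray [ 0.48419309  0.21161844 -0.30169154] grip [[0.5548509  0.18963039 0.07      ]] lip [[0.40780627 0.2353893  0.004     ]]
top (85, 85, 65) [-0.78  0.15]
top (85, -85, 65) [-1.11  0.01]
top (-85, -85, 65) [-1.07 -0.27]
top (-85, 85, 65) [-0.52 -0.82]
top (32, -95, 80) [-0.61  0.11]
top (32, -155, 80) [-0.85  0.04]
top (-32, -155, 80) [-0.68 -0.43]
top (-32, -95, 80) [-0.56  0.03]
top (0, -125, 132) [0.13 0.17]
side (85, 85, 65) [ 0.26 -0.78]
side (-85, 85, 65) [ 1.06 -0.44]
side (-85, -85, 65) [ 1.04 -0.42]
side (85, -85, 65) [-1.38 -1.75]
side (0, -125, 116) [ 0.44 -0.41]
side (32, -95, 80) [ 0.95 -2.37]
side (-32, -95, 80) [-2.08 -3.96]
side (-32, -155, 80) [ 0.83 -1.16]
side (32, -155, 80) [ 1.08 -1.12]
feeder [ 0.50570657 -0.21551941 -0.02562272] bore [[ 0.50250408 -0.34047838  0.08      ]]
tin top [ 0.59459065 -0.03062188  0.035     ] driver [ 0.5139035  -0.02882252  0.01      ] [ 0.32182491 -0.0322562   0.02      ]
blue [0.6368062 0.2363607 0.02     ] pink [0.49085021 0.36319718 0.02      ] cup [ 0.51019134 -0.50169143  0.09      ] glue [0.55205418 0.45402465 0.16      ] glueS [0.56689844 0.48504913 0.        ]
tape [0.74422676 0.00416707 0.02      ]
```

```bash
cat >> h.py <<'E'
def Rt(yaw,tilt=0,flip=False):
    # tool frame on the tray: tool y = -/+ tray x, z = -tray z.  tilt: lip down
    c,s=np.cos(yaw),np.sin(yaw)
    T=np.array([[c,-s,0],[s,c,0],[0,0,1]])@Ro.from_rotvec([0,-tilt,0]).as_matrix()
    # tilt lip(-x) down: rotation about -y takes -x to ... checked below
    sg=-1 if flip else 1
    y=sg*T[:,0]; z=-T[:,2]; x=np.cross(y,z); return np.c_[x,y,z],T
def plan(pt,R):
    o=ctrl.get_obs(); Rc=Ro.from_rotvec(o["tool_rot"]).as_matrix()
    d=np.array(pt)-o["tool_pos"]; w=Ro.from_matrix(Rc.T@R).as_rotvec()
    n=max(np.abs(Rc.T@d).max()/.0625,np.linalg.norm(w)/.185)
    print("t",round(o["t"],2),"pos",o["tool_pos"].round(4),"open",round(o["opening"],4),"F",o["contact_force"].round(1),"q",o["q"].round(2))
    print("shift tool cm",(Rc.T@d*100).round(2),"turn",w.round(4),"min rows",round(n,2)," world d",d.round(4))
E
python3 - <<'E'
from h import *
R,T=Rt(0,.5); print((T@[-1,0,0]).round(2),"tool z",R[:,2].round(2))
print(Ro.from_rotvec(ctrl.get_obs()["tool_rot"]).as_matrix().round(3))
for f in(0,1): plan([.555,.19,.18],Rt(-.30,0,f)[0])
E
```

```text
[-0.88  0.   -0.48] tool z [ 0.48 -0.   -0.88]
[[-0.958  0.287 -0.001]
 [ 0.287  0.958 -0.002]
 [ 0.    -0.002 -1.   ]]
t 0.1 pos [0.179  0.5983 0.2412] open 0.0854 F [0.1 0.8 0.7] q [ 1.16  0.05  1.61 -0.    1.48 -0.12]
shift tool cm [-47.73 -28.32   6.16] turn [-1.60e-03  1.30e-03  1.58e+00] min rows 8.54  world d [ 0.376  -0.4083 -0.0612]
t 0.1 pos [0.179  0.5983 0.2412] open 0.0854 F [0.1 0.8 0.7] q [ 1.16  0.05  1.61 -0.    1.48 -0.12]
shift tool cm [-47.73 -28.32   6.16] turn [-1.3000e-03 -1.6000e-03 -1.5616e+00] min rows 8.44  world d [ 0.376  -0.4083 -0.0612]
```

```bash
cat >> h.py <<'E'
def rows(pt,R,n,k=5):
    """print first k of n evenly interpolated rows"""
    plan(pt,R)
    o=ctrl.get_obs(); R0=Ro.from_rotvec(o["tool_rot"]); p0=o["tool_pos"]
    w=(R0.inv()*Ro.from_matrix(R)).as_rotvec()
    for i in range(min(n,k)):
        Ri=(R0*Ro.from_rotvec(w*i/n)).as_matrix()
        print((Ri.T@((np.array(pt)-p0)/n)*100).round(2),(w/n).round(3))
E
python3 - <<'E'
from h import *
rows([.555,.19,.18],Rt(-.30)[0],11,11)
E
```

```text
t 0.1 pos [0.179  0.5983 0.2412] open 0.0854 F [0.1 0.8 0.7] q [ 1.16  0.05  1.61 -0.    1.48 -0.12]
shift tool cm [-47.73 -28.32   6.16] turn [-1.60e-03  1.30e-03  1.58e+00] min rows 8.54  world d [ 0.376  -0.4083 -0.0612]
[-4.34 -2.57  0.56] [-0.     0.     0.144]
[-4.66 -1.93  0.56] [-0.     0.     0.144]
[-4.89 -1.24  0.56] [-0.     0.     0.144]
[-5.02 -0.53  0.56] [-0.     0.     0.144]
[-5.04  0.2   0.56] [-0.     0.     0.144]
[-4.96  0.92  0.56] [-0.     0.     0.144]
[-4.78  1.62  0.56] [-0.     0.     0.144]
[-4.5   2.28  0.56] [-0.     0.     0.144]
[-4.13  2.9   0.56] [-0.     0.     0.144]
[-3.67  3.47  0.56] [-0.     0.     0.144]
[-3.13  3.95  0.56] [-0.     0.     0.144]
```

send_rows(series=[{"tx":-4.3,"ty":-2.6,"tz":0.3,"wz":0.144,"jaw":0},{"tx":-4.7,"ty":-1.9,"tz":0.3,"wz":0.144,"jaw":0},{"tx":-4.9,"ty":-1.2,"tz":0.3,"wz":0.144,"jaw":0},{"tx":-5.0,"ty":-0.5,"tz":0.3,"wz":0.144,"jaw":0},{"tx":-5.0,"ty":0.2,"tz":0.3,"wz":0.144,"jaw":0}])

```text
invalid input at $.series[0]: expected keys tx, ty, tz, wx, wy, wz, jaw
```

```bash
python3 - <<'E'
from h import *
rows([.555,.19,.18],Rt(-.30)[0],8,8)
E
```

```text
t 0.1 pos [0.179  0.5983 0.2412] open 0.0854 F [0.1 0.8 0.7] q [ 1.16  0.05  1.61 -0.    1.48 -0.12]
shift tool cm [-47.73 -28.32   6.16] turn [-1.60e-03  1.30e-03  1.58e+00] min rows 8.54  world d [ 0.376  -0.4083 -0.0612]
[-5.97 -3.54  0.77] [-0.     0.     0.198]
[-6.55 -2.3   0.77] [-0.     0.     0.198]
[-6.87 -0.97  0.77] [-0.     0.     0.198]
[-6.93  0.39  0.77] [-0.     0.     0.198]
[-6.71  1.75  0.77] [-0.     0.     0.198]
[-6.24  3.03  0.76] [-0.     0.     0.198]
[-5.53  4.2   0.76] [-0.     0.     0.198]
[-4.6   5.2   0.76] [-0.     0.     0.198]
```

send_rows(series=[{"tx":-4.3,"ty":-2.6,"tz":0.3,"wx":0,"wy":0,"wz":0.144,"jaw":0},{"tx":-4.7,"ty":-1.9,"tz":0.3,"wx":0,"wy":0,"wz":0.144,"jaw":0},{"tx":-4.9,"ty":-1.2,"tz":0.3,"wx":0,"wy":0,"wz":0.144,"jaw":0},{"tx":-5.0,"ty":-0.5,"tz":0.3,"wx":0,"wy":0,"wz":0.144,"jaw":0},{"tx":-5.0,"ty":0.2,"tz":0.3,"wx":0,"wy":0,"wz":0.144,"jaw":0}])

```text
t: 0.72
tool_pos: [0.35, 0.4081, 0.2232]
tool_rot: [-1.543, -2.736, 0.008]
contact_force: [0.9, 0.1, 1.2]
opening: 0.0855
```

```bash
python3 - <<'E'
from h import *
rows([.555,.19,.18],Rt(-.30)[0],7,7)
E
```

```text
t 0.72 pos [0.35   0.4081 0.2232] open 0.0855 F [0.9 0.1 1.2] q [ 0.72 -0.14  1.83 -0.    1.45  0.18]
shift tool cm [-29.26   6.28   4.35] turn [-0.0034  0.0041  0.8436] min rows 4.68  world d [ 0.205  -0.2181 -0.0432]
[-4.18  0.9   0.62] [-0.     0.001  0.121]
[-4.04  1.39  0.62] [-0.     0.001  0.121]
[-3.85  1.87  0.62] [-0.     0.001  0.121]
[-3.59  2.32  0.62] [-0.     0.001  0.121]
[-3.29  2.73  0.62] [-0.     0.001  0.121]
[-2.94  3.11  0.62] [-0.     0.001  0.121]
[-2.54  3.44  0.62] [-0.     0.001  0.121]
```

send_rows(series=[{"tx":-5.0,"ty":1.1,"tz":0.5,"wx":0,"wy":0,"wz":0.16,"jaw":0},{"tx":-4.9,"ty":1.9,"tz":0.5,"wx":0,"wy":0,"wz":0.16,"jaw":0},{"tx":-4.5,"ty":2.6,"tz":0.5,"wx":0,"wy":0,"wz":0.16,"jaw":0},{"tx":-4.0,"ty":3.2,"tz":0.5,"wx":0,"wy":0,"wz":0.16,"jaw":0},{"tx":-3.4,"ty":3.7,"tz":0.5,"wx":0,"wy":0,"wz":0.16,"jaw":0}])

```text
t: 1.35
tool_pos: [0.526, 0.2098, 0.1957]
tool_rot: [2.512, 1.885, -0.01]
contact_force: [0.5, 0.6, 0.8]
opening: 0.0854
```

```bash
python3 - <<'E'
from h import *
rows([.555,.19,.12],Rt(-.30)[0],4)
E
```

```text
t 1.35 pos [0.526  0.2098 0.1957] open 0.0854 F [0.5 0.6 0.8] q [ 0.25 -0.05  1.79 -0.    1.4   0.53]
shift tool cm [-1.05  3.36  7.57] turn [-0.0031  0.0058  0.0166] min rows 1.21  world d [ 0.029  -0.0198 -0.0757]
[-0.26  0.84  1.89] [-0.001  0.001  0.004]
[-0.26  0.84  1.89] [-0.001  0.001  0.004]
[-0.26  0.84  1.89] [-0.001  0.001  0.004]
[-0.26  0.84  1.89] [-0.001  0.001  0.004]
```

send_rows(series=[{"tx":-0.5,"ty":1.7,"tz":1.0,"wx":0,"wy":0.003,"wz":0.008,"jaw":0},{"tx":-0.5,"ty":1.7,"tz":2.0,"wx":0,"wy":0.003,"wz":0.008,"jaw":0},{"tx":0,"ty":0,"tz":3.0,"wx":0,"wy":0,"wz":0,"jaw":0},{"tx":0,"ty":0,"tz":1.5,"wx":0,"wy":0,"wz":0,"jaw":0}])

```text
t: 1.85
tool_pos: [0.5575, 0.1885, 0.1172]
tool_rot: [-2.525, -1.862, 0.003]
contact_force: [0.3, 0.3, 0.6]
opening: 0.0855
```

```bash
python3 - <<'E'
from h import *
import cv2
rows([.555,.19,.062],Rt(-.30)[0],4)
for n,b in(("top",(190,290,200,320)),("side",(200,340,220,400))):
    im=ctrl.get_image(n)[b[0]:b[1],b[2]:b[3],::-1]; cv2.imwrite(f"pics/{n}1.png",cv2.resize(im,None,fx=4,fy=4,interpolation=2))
E
```

```text
t 1.85 pos [0.5575 0.1885 0.1172] open 0.0855 F [0.3 0.3 0.6] q [0.2  0.08 1.8  0.   1.26 0.5 ]
shift tool cm [ 0.06 -0.26  5.52] turn [-0.0045 -0.0012 -0.0003] min rows 0.88  world d [-0.0025  0.0015 -0.0552]
[ 0.02 -0.06  1.38] [-0.001 -0.    -0.   ]
[ 0.02 -0.07  1.38] [-0.001 -0.    -0.   ]
[ 0.02 -0.07  1.38] [-0.001 -0.    -0.   ]
[ 0.02 -0.07  1.38] [-0.001 -0.    -0.   ]
```

View pics/side1.png

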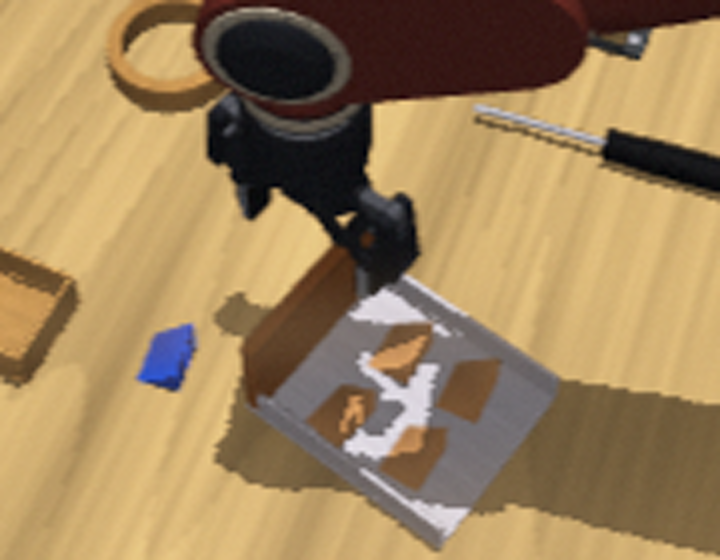

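View pics/top1.png

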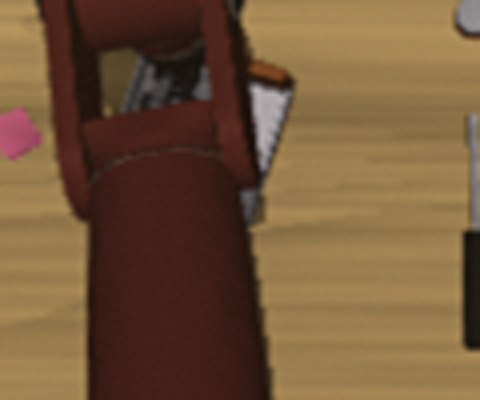

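send_rows(series=[{"tx":0.1,"ty":-0.2,"tz":2.0,"wx":-0.004,"wy":0,"wz":0,"jaw":0},{"tx":0,"ty":0,"tz":2.0,"wx":0,"wy":0,"wz":0,"jaw":0},{"tx":0,"ty":0,"tz":1.5,"wx":0,"wy":0,"wz":0,"jaw":0.3}], squeeze=70)

```text
t: 2.33
tool_pos: [0.5581, 0.1922, 0.065]
tool_rot: [2.524, 1.867, 0.011]
contact_force: [1.1, -0.0, 0.5]
opening: 0.07
```

send_rows(series=[{"tx":0,"ty":0,"tz":0,"wx":0,"wy":0,"wz":0,"jaw":0.6},{"tx":0,"ty":0,"tz":0,"wx":0,"wy":0,"wz":0,"jaw":0.7}])

```text
t: 2.58
tool_pos: [0.5578, 0.1923, 0.0643]
tool_rot: [2.525, 1.868, 0.009]
contact_force: [-0.5, -0.3, 0.6]
opening: 0.0321
```

```bash
python3 - <<'E'
from h import *
import cv2
rows([.555,.19,.062],Rt(-.30)[0],1)
for n,b in(("side",(200,340,220,400)),):
    im=ctrl.get_image(n)[b[0]:b[1],b[2]:b[3],::-1]; cv2.imwrite(f"pics/{n}2.png",cv2.resize(im,None,fx=4,fy=4,interpolation=2))
E
```

```text
t 2.58 pos [0.5578 0.1923 0.0643] open 0.0321 F [-0.5 -0.3  0.6] q [0.21 0.14 1.83 0.   1.16 0.5 ]
shift tool cm [-0.31 -0.2   0.23] turn [ 0.0046 -0.0041  0.0031] min rows 0.05  world d [-0.0028 -0.0023 -0.0023]
[-0.31 -0.2   0.23] [ 0.005 -0.004  0.003]
```

View pics/side2.png

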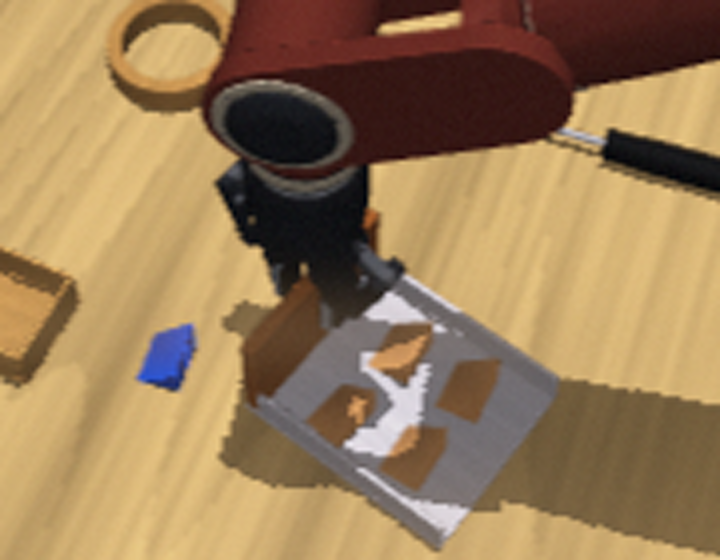

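send_rows(series=[{"tx":-0.2,"ty":0,"tz":0,"wx":0,"wy":0,"wz":0,"jaw":0.85},{"tx":0,"ty":0,"tz":0,"wx":0,"wy":0,"wz":0,"jaw":1},{"tx":0,"ty":0,"tz":0,"wx":0,"wy":0,"wz":0,"jaw":1},{"tx":0,"ty":0,"tz":0,"wx":0,"wy":0,"wz":0,"jaw":1}], squeeze=80)

```text
t: 3.12
tool_pos: [0.5576, 0.1901, 0.0653]
tool_rot: [2.525, 1.867, 0.011]
contact_force: [1.4, -0.2, -0.5]
opening: 0.0108
```

send_rows(series=[{"tx":0,"ty":0,"tz":-0.5,"wx":0,"wy":0,"wz":0,"jaw":1},{"tx":0,"ty":0,"tz":-1.5,"wx":0,"wy":0,"wz":0,"jaw":1},{"tx":0,"ty":0,"tz":-2.0,"wx":0,"wy":0,"wz":0,"jaw":1}])

```text
t: 3.5
tool_pos: [0.5548, 0.1894, 0.1038]
tool_rot: [-2.525, -1.868, -0.002]
contact_force: [-0.0, 0.1, -4.6]
opening: 0.0109
```

```bash
python3 - <<'E'
from h import *
import cv2
print(ctrl.get_obs()["wrist_torque"])
rows([.68,-.2,.2],Rt(-.10)[0],12,12)
for n,b in(("side",(200,340,220,400)),):
    im=ctrl.get_image(n)[b[0]:b[1],b[2]:b[3],::-1]; cv2.imwrite(f"pics/{n}3.png",cv2.resize(im,None,fx=4,fy=4,interpolation=2))
E
```

```text
[-0.01308296 -0.19376277  0.02504803]
t 3.5 pos [0.5548 0.1894 0.1038] open 0.0109 F [-0.   0.1 -4.6] q [0.2  0.09 1.82 0.   1.24 0.5 ]
shift tool cm [-33.57  23.37  -9.66] turn [ 0.0003 -0.0012 -0.197 ] min rows 5.37  world d [ 0.1252 -0.3894  0.0962]
[-2.8   1.95 -0.8 ] [ 0.    -0.    -0.016]
[-2.83  1.9  -0.8 ] [ 0.    -0.    -0.016]
[-2.86  1.85 -0.8 ] [ 0.    -0.    -0.016]
[-2.89  1.81 -0.8 ] [ 0.    -0.    -0.016]
[-2.92  1.76 -0.8 ] [ 0.    -0.    -0.016]
[-2.95  1.71 -0.8 ] [ 0.    -0.    -0.016]
[-2.98  1.66 -0.8 ] [ 0.    -0.    -0.016]
[-3.    1.61 -0.8 ] [ 0.    -0.    -0.016]
[-3.03  1.56 -0.8 ] [ 0.    -0.    -0.016]
[-3.05  1.51 -0.8 ] [ 0.    -0.    -0.016]
[-3.08  1.46 -0.8 ] [ 0.    -0.    -0.016]
[-3.1   1.41 -0.8 ] [ 0.    -0.    -0.016]
```

View pics/side3.png

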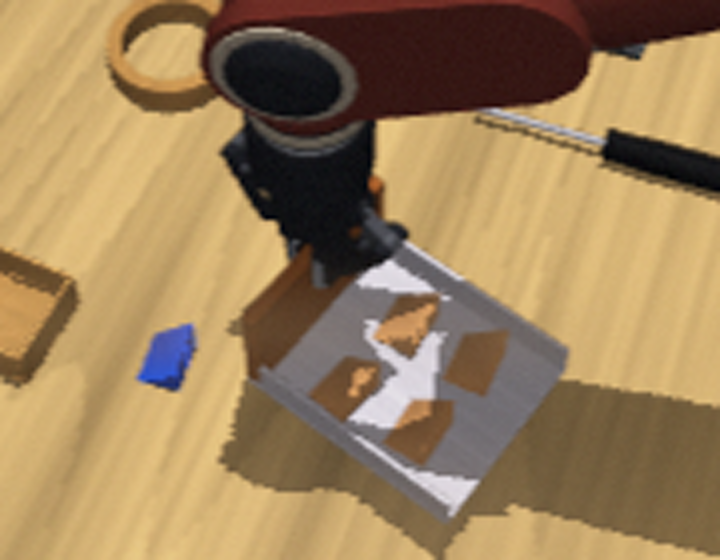

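send_rows(series=[{"tx":-0.5,"ty":0.3,"tz":-2.0,"wx":0,"wy":0,"wz":0,"jaw":1},{"tx":-1.5,"ty":1.0,"tz":-2.0,"wx":0,"wy":0,"wz":-0.01,"jaw":1},{"tx":-2.5,"ty":1.8,"tz":-1.5,"wx":0,"wy":0,"wz":-0.015,"jaw":1},{"tx":-3.0,"ty":1.9,"tz":-1.5,"wx":0,"wy":0,"wz":-0.015,"jaw":1},{"tx":-3.0,"ty":1.8,"tz":-1.0,"wx":0,"wy":0,"wz":-0.015,"jaw":1}])

```text
t: 4.18
tool_pos: [0.5951, 0.0697, 0.196]
tool_rot: [2.461, 1.942, 0.021]
contact_force: [0.2, 0.2, -3.8]
opening: 0.0106
```

```bash
python3 - <<'E'
from h import *
rows([.689,-.2316,.185],Rt(-.10)[0],9,9)
E
```

```text
t 4.17 pos [0.5951 0.0697 0.196 ] open 0.0106 F [ 0.2  0.2 -3.8] q [-0.01  0.02  1.73  0.    1.38  0.23]
shift tool cm [-27.13  16.13   1.13] turn [ 0.0135 -0.0056 -0.1348] min rows 4.34  world d [ 0.0939 -0.3013 -0.011 ]
[-3.01  1.79  0.13] [ 0.002 -0.001 -0.015]
[-3.04  1.75  0.13] [ 0.002 -0.001 -0.015]
[-3.07  1.7   0.12] [ 0.002 -0.001 -0.015]
[-3.09  1.66  0.12] [ 0.002 -0.001 -0.015]
[-3.12  1.61  0.12] [ 0.002 -0.001 -0.015]
[-3.14  1.56  0.12] [ 0.002 -0.001 -0.015]
[-3.16  1.52  0.12] [ 0.002 -0.001 -0.015]
[-3.18  1.47  0.12] [ 0.002 -0.001 -0.015]
[-3.21  1.42  0.12] [ 0.002 -0.001 -0.015]
```

send_rows(series=[{"tx":-3.4,"ty":2.0,"tz":0,"wx":0.003,"wy":0,"wz":-0.016,"jaw":1},{"tx":-3.5,"ty":2.0,"tz":0,"wx":0.003,"wy":0,"wz":-0.016,"jaw":1},{"tx":-3.5,"ty":1.9,"tz":0,"wx":0.003,"wy":0,"wz":-0.016,"jaw":1},{"tx":-3.5,"ty":1.9,"tz":0,"wx":0.003,"wy":0,"wz":-0.016,"jaw":1},{"tx":-3.0,"ty":1.7,"tz":0,"wx":0,"wy":0,"wz":-0.016,"jaw":1}])

```text
t: 4.8
tool_pos: [0.6578, -0.1211, 0.204]
tool_rot: [2.379, 2.043, 0.022]
contact_force: [0.6, 0.9, -4.1]
opening: 0.0111
```

```bash
python3 - <<'E'
from h import *
rows([.689,-.2316,.185],Rt(-.10)[0],5,9)
E
```

```text
t 4.8 pos [ 0.6578 -0.1211  0.204 ] open 0.0111 F [ 0.6  0.9 -4.1] q [-0.3   0.17  1.55  0.01  1.41 -0.15]
shift tool cm [-10.47   4.73   1.89] turn [ 0.0135 -0.0068 -0.0518] min rows 1.67  world d [ 0.0312 -0.1105 -0.019 ]
[-2.09  0.95  0.38] [ 0.003 -0.001 -0.01 ]
[-2.1   0.92  0.38] [ 0.003 -0.001 -0.01 ]
[-2.11  0.9   0.38] [ 0.003 -0.001 -0.01 ]
[-2.12  0.88  0.38] [ 0.003 -0.001 -0.01 ]
[-2.13  0.86  0.38] [ 0.003 -0.001 -0.01 ]
```

send_rows(series=[{"tx":-2.5,"ty":1.1,"tz":0.3,"wx":0.003,"wy":0,"wz":-0.012,"jaw":1},{"tx":-2.5,"ty":1.1,"tz":0.3,"wx":0.003,"wy":0,"wz":-0.012,"jaw":1},{"tx":-2.2,"ty":1.0,"tz":0.3,"wx":0.003,"wy":0,"wz":-0.012,"jaw":1},{"tx":-1.5,"ty":0.8,"tz":0.3,"wx":0.003,"wy":0,"wz":-0.01,"jaw":1},{"tx":-0.5,"ty":0.3,"tz":0,"wx":0,"wy":0,"wz":0,"jaw":1}])

```text
t: 5.42
tool_pos: [0.6905, -0.2236, 0.1957]
tool_rot: [2.337, 2.099, 0.015]
contact_force: [0.8, 0.0, -3.9]
opening: 0.0107
```

```bash
python3 - <<'E'
from h import *
import cv2
rows([.689,-.2316,.15],Rt(-.10)[0],5,9)
for n,b in(("side",(100,250,240,440)),("top",(150,290,300,500))):
    im=ctrl.get_image(n)[b[0]:b[1],b[2]:b[3],::-1]; cv2.imwrite(f"pics/{n}4.png",cv2.resize(im,None,fx=4,fy=4,interpolation=2))
E
```

```text
t 5.42 pos [ 0.6905 -0.2236  0.1957] open 0.0107 F [ 0.8  0.  -3.9] q [-0.42  0.31  1.4   0.01  1.43 -0.31]
shift tool cm [-0.84 -0.1   4.57] turn [ 0.0071 -0.0067 -0.0071] min rows 0.73  world d [-0.0015 -0.008  -0.0457]
[-0.17 -0.02  0.91] [ 0.001 -0.001 -0.001]
[-0.17 -0.02  0.91] [ 0.001 -0.001 -0.001]
[-0.17 -0.02  0.91] [ 0.001 -0.001 -0.001]
[-0.16 -0.02  0.91] [ 0.001 -0.001 -0.001]
[-0.16 -0.02  0.91] [ 0.001 -0.001 -0.001]
```

View pics/side4.png

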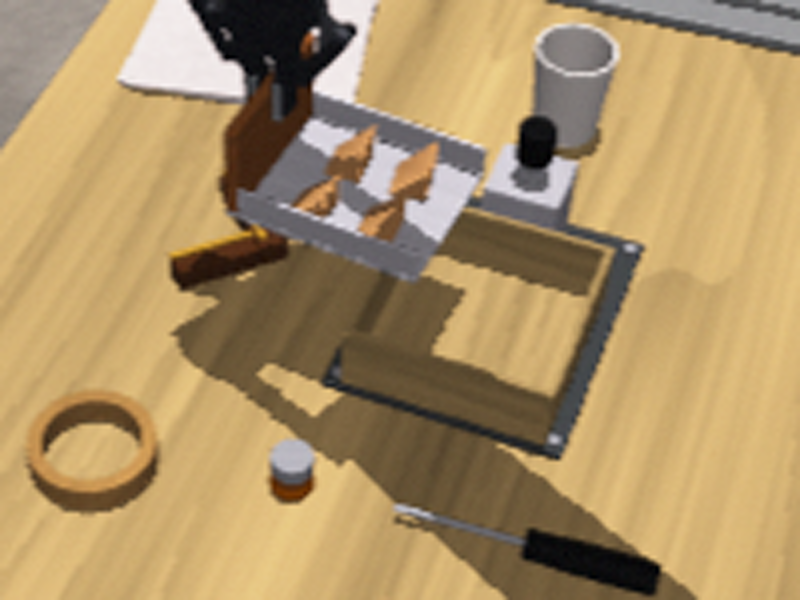

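View pics/top4.png

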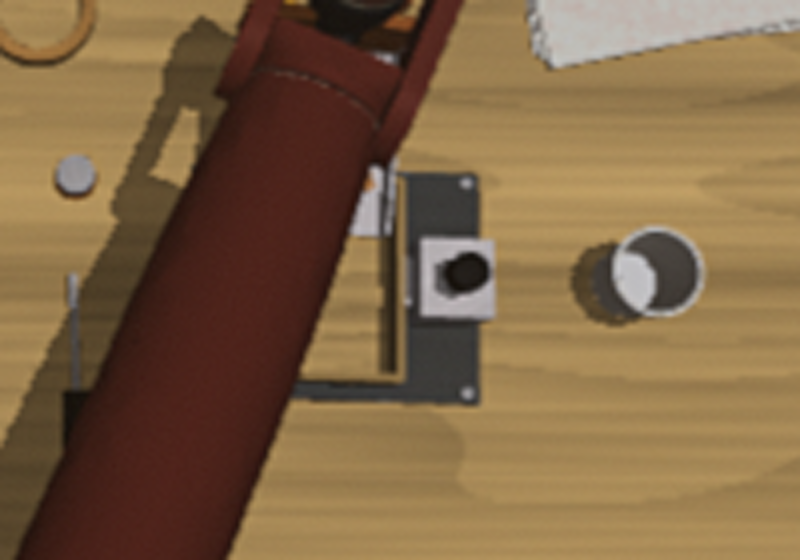

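```bash
python3 - <<'E'
from h import *
o=ctrl.get_obs();Rc=Ro.from_rotvec(o["tool_rot"]).as_matrix();print(Rc.round(3))
T=np.c_[Rc[:,1],-Rc[:,0],-Rc[:,2]];T[:,1]=np.cross(T[:,2],T[:,0])
def tp(m): return o["tool_pos"]+T@(np.array(m)/1000-[.074,0,.065])
for m in((-80,-66,30),(-80,66,30),(-80,-66,0),(-80,66,0)):
  P=tp(m); s=proj("side",P)[0];t=proj("top",P)[0]
  print(m,P.round(3),"side crop",((s-[240,100]+.5)*4).round(0),"top crop",((t-[300,150]+.5)*4).round(0))
E
```

```text
[[ 0.107  0.994  0.008]
 [ 0.994 -0.107  0.006]
 [ 0.007  0.008 -1.   ]]
(-80, -66, 30) [ 0.531 -0.272  0.159] side crop [489. 147.] top crop [389. 233.]
(-80, 66, 30) [ 0.545 -0.141  0.16 ] side crop [419. 255.] top crop [219. 214.]
(-80, -66, 0) [ 0.531 -0.272  0.129] side crop [485. 176.] top crop [382. 237.]
(-80, 66, 0) [ 0.545 -0.141  0.13 ] side crop [416. 284.] top crop [216. 219.]
```

```bash
cat >> h.py <<'E'
L0=np.array([.5357,-.2162,.09])
def tilt(deg,n,lip=L0,yaw=-.1):
    R,T=Rt(yaw,np.radians(deg)); pt=lip+T@[.154,0,.061]
    rows(pt,R,n)
    o=ctrl.get_obs();Rc=Ro.from_rotvec(o["tool_rot"]).as_matrix();print("tilt now",np.degrees(np.arccos(-Rc[2,2])).round(1),"lip now",(o["tool_pos"]+Rc@[0,-.154,.061]).round(3))
E
python3 -c "
from h import *
tilt(0,3);tilt(12,5)"
```

```text
t 5.53 pos [ 0.6906 -0.2231  0.1961] open 0.0104 F [ 0.4  0.8 -2.7] q [-0.42  0.31  1.4   0.01  1.43 -0.31]
shift tool cm [-0.89 -0.11  4.5 ] turn [ 0.0077 -0.0065 -0.0068] min rows 0.72  world d [-0.0017 -0.0085 -0.0451]
[-0.3  -0.04  1.5 ] [ 0.003 -0.002 -0.002]
[-0.29 -0.03  1.5 ] [ 0.003 -0.002 -0.002]
[-0.29 -0.03  1.5 ] [ 0.003 -0.002 -0.002]
tilt now 0.6 lip now [ 0.538 -0.206  0.134]
t 5.53 pos [ 0.6906 -0.2231  0.1961] open 0.0104 F [ 0.4  0.8 -2.7] q [-0.42  0.31  1.4   0.01  1.43 -0.31]
shift tool cm [-0.88 -1.69  1.42] turn [-0.2018 -0.0058 -0.0075] min rows 1.09  world d [-0.0176 -0.0069 -0.0144]
[-0.18 -0.34  0.28] [-0.04  -0.001 -0.001]
[-0.18 -0.35  0.27] [-0.04  -0.001 -0.001]
[-0.17 -0.36  0.26] [-0.04  -0.001 -0.001]
[-0.17 -0.37  0.24] [-0.04  -0.001 -0.001]
[-0.17 -0.38  0.23] [-0.04  -0.001 -0.001]
tilt now 0.6 lip now [ 0.538 -0.206  0.134]
```

send_rows(series=[{"tx":-0.2,"ty":-0.4,"tz":0.3,"wx":-0.04,"wy":-0.001,"wz":-0.001,"jaw":1},{"tx":-0.2,"ty":-0.4,"tz":0.3,"wx":-0.04,"wy":-0.001,"wz":-0.001,"jaw":1},{"tx":-0.2,"ty":-0.4,"tz":0.3,"wx":-0.04,"wy":-0.001,"wz":-0.001,"jaw":1},{"tx":-0.2,"ty":-0.4,"tz":0.3,"wx":-0.04,"wy":-0.001,"wz":-0.001,"jaw":1},{"tx":-0.2,"ty":-0.4,"tz":0.3,"wx":-0.04,"wy":-0.001,"wz":-0.001,"jaw":1}])

```text
t: 6.15
tool_pos: [0.6711, -0.2251, 0.1807]
tool_rot: [2.205, 2.001, 0.218]
contact_force: [-0.1, 0.6, -5.3]
opening: 0.0107
```

```bash
python3 -c "
from h import *
tilt(12,3);tilt(25,5)"
```

```text
t 6.15 pos [ 0.6711 -0.2251  0.1807] open 0.0107 F [-0.1  0.6 -5.3] q [-0.46  0.16  1.61  0.08  1.17 -0.39]
shift tool cm [-0.46  0.25 -0.05] turn [ 0.0039 -0.004   0.0027] min rows 0.07  world d [ 0.0019 -0.0049  0.001 ]
[-0.15  0.08 -0.02] [ 0.001 -0.001  0.001]
[-0.15  0.08 -0.02] [ 0.001 -0.001  0.001]
[-0.15  0.08 -0.02] [ 0.001 -0.001  0.001]
tilt now 12.2 lip now [ 0.534 -0.212  0.088]
t 6.15 pos [ 0.6711 -0.2251  0.1807] open 0.0107 F [-0.1  0.6 -5.3] q [-0.46  0.16  1.61  0.08  1.17 -0.39]
shift tool cm [-0.45 -1.5  -3.37] turn [-0.223  -0.0043  0.0023] min rows 1.21  world d [-0.0222 -0.0024  0.0297]
[-0.09 -0.3  -0.67] [-0.045 -0.001  0.   ]
[-0.09 -0.27 -0.69] [-0.045 -0.001  0.   ]
[-0.09 -0.24 -0.7 ] [-0.045 -0.001  0.   ]
[-0.09 -0.21 -0.71] [-0.045 -0.001  0.   ]
[-0.09 -0.18 -0.72] [-0.045 -0.001  0.   ]
tilt now 12.2 lip now [ 0.534 -0.212  0.088]
```

send_rows(series=[{"tx":-0.1,"ty":-0.3,"tz":-0.7,"wx":-0.045,"wy":0,"wz":0,"jaw":1},{"tx":-0.1,"ty":-0.3,"tz":-0.7,"wx":-0.045,"wy":0,"wz":0,"jaw":1},{"tx":-0.1,"ty":-0.2,"tz":-0.7,"wx":-0.045,"wy":0,"wz":0,"jaw":1},{"tx":-0.1,"ty":-0.2,"tz":-0.7,"wx":-0.045,"wy":0,"wz":0,"jaw":1},{"tx":-0.1,"ty":-0.2,"tz":-0.7,"wx":-0.045,"wy":0,"wz":0,"jaw":1}])

```text
t: 6.78
tool_pos: [0.6454, -0.2207, 0.2103]
tool_rot: [2.062, 1.883, 0.427]
contact_force: [0.9, 0.5, -4.5]
opening: 0.0107
```

```bash
python3 - <<'E'
from h import *
import cv2
tilt(40,5)
for n,b in(("side",(80,230,260,440)),):
    im=ctrl.get_image(n)[b[0]:b[1],b[2]:b[3],::-1]; cv2.imwrite(f"pics/{n}5.png",cv2.resize(im,None,fx=4,fy=4,interpolation=2))
E
```

```text
t 6.78 pos [ 0.6454 -0.2207  0.2103] open 0.0107 F [ 0.9  0.5 -4.5] q [-0.51 -0.03  1.79  0.22  0.99 -0.5 ]
shift tool cm [-0.59 -1.72 -3.62] turn [-0.2606 -0.0124  0.0051] min rows 1.41  world d [-0.0314 -0.0034  0.0254]
[-0.12 -0.34 -0.72] [-0.052 -0.002  0.001]
[-0.12 -0.31 -0.74] [-0.052 -0.002  0.001]
[-0.12 -0.27 -0.76] [-0.052 -0.002  0.001]
[-0.13 -0.23 -0.77] [-0.052 -0.002  0.001]
[-0.13 -0.19 -0.78] [-0.052 -0.002  0.001]
tilt now 25.1 lip now [ 0.532 -0.21   0.09 ]
```

View pics/side5.png

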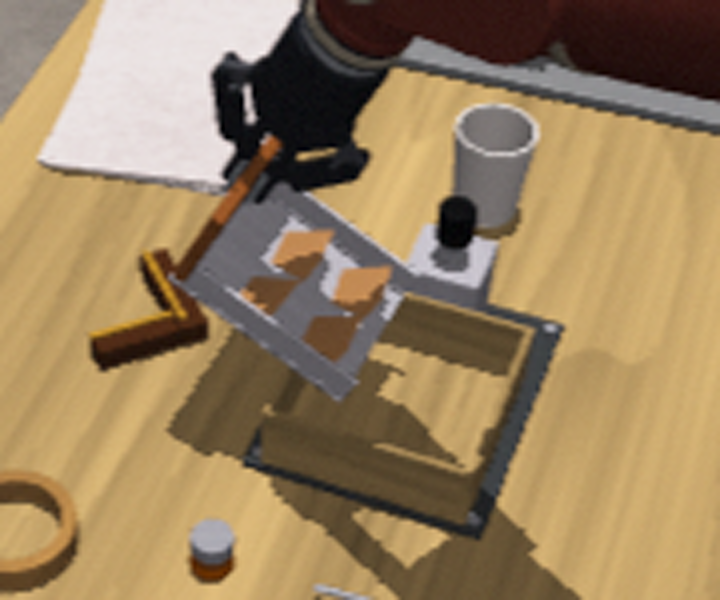

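send_rows(series=[{"tx":-0.1,"ty":0.0,"tz":-0.7,"wx":-0.04,"wy":0,"wz":0,"jaw":1},{"tx":-0.1,"ty":0.1,"tz":-0.7,"wx":-0.04,"wy":0,"wz":0,"jaw":1},{"tx":-0.1,"ty":0,"tz":-0.6,"wx":-0.04,"wy":0,"wz":0,"jaw":1}])

```text
t: 7.2
tool_pos: [0.6358, -0.2214, 0.2302]
tool_rot: [1.979, 1.81, 0.532]
contact_force: [0.1, 0.2, -3.6]
opening: 0.0111
```

```bash
cat > snap.py <<'E'
from h import *
import cv2,sys
k=sys.argv[1]; tilt(float(sys.argv[2]),5,lip=np.array([.545,-.215,.09]))
for n,b in(("side",(80,230,260,440)),):
    im=ctrl.get_image(n)[b[0]:b[1],b[2]:b[3],::-1]; cv2.imwrite(f"pics/{n}{k}.png",cv2.resize(im,None,fx=4,fy=4,interpolation=2))
E
python3 snap.py 6 45
```

```text
t 7.2 pos [ 0.6358 -0.2214  0.2302] open 0.0111 F [ 0.1  0.2 -3.6] q [-0.54 -0.12  1.87  0.31  0.9  -0.59]
shift tool cm [-0.22 -1.51 -2.35] turn [-0.2219 -0.0146  0.0056] min rows 1.2  world d [-0.0254 -0.0001  0.0118]
[-0.04 -0.3  -0.47] [-0.044 -0.003  0.001]
[-0.05 -0.28 -0.48] [-0.044 -0.003  0.001]
[-0.05 -0.26 -0.49] [-0.044 -0.003  0.001]
[-0.05 -0.24 -0.51] [-0.044 -0.003  0.001]
[-0.05 -0.21 -0.52] [-0.044 -0.003  0.001]
tilt now 32.3 lip now [ 0.539 -0.212  0.096]
```

View pics/side6.png

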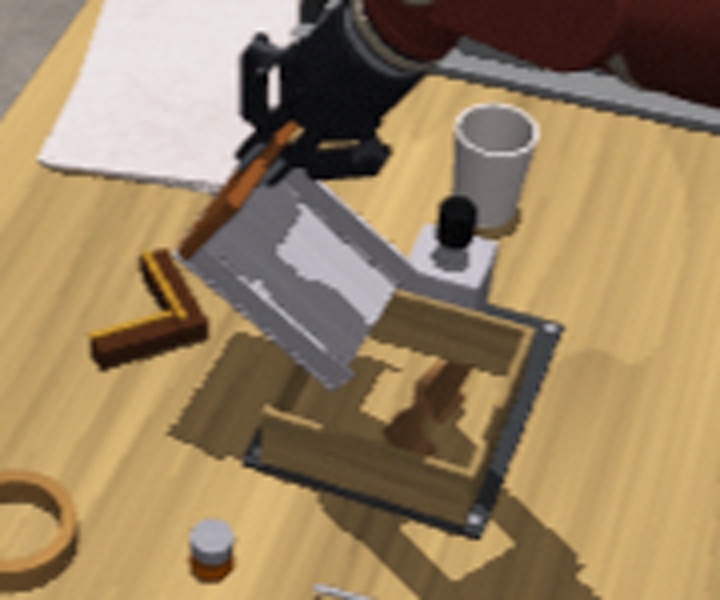

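send_rows(series=[{"tx":0,"ty":0,"tz":0,"wx":0,"wy":0,"wz":0,"jaw":1},{"tx":0,"ty":0,"tz":0,"wx":0,"wy":0,"wz":0,"jaw":1},{"tx":0,"ty":0,"tz":0,"wx":0,"wy":0,"wz":0,"jaw":1}])

```text
t: 7.62
tool_pos: [0.6351, -0.2218, 0.2304]
tool_rot: [1.979, 1.809, 0.532]
contact_force: [-0.4, 0.7, -2.8]
opening: 0.0109
```

```bash
python3 snap.py 7 0; python3 - <<'E'
from h import *
rows([.655,-.19,.25],Rt(-.1,0)[0],6,6)
E
```

```text
t 7.62 pos [ 0.6351 -0.2218  0.2304] open 0.0109 F [-0.4  0.7 -2.8] q [-0.54 -0.12  1.88  0.31  0.9  -0.59]
shift tool cm [-0.37  1.14 10.11] turn [ 0.564  -0.0111  0.0102] min rows 3.05  world d [ 0.0632 -0.0086 -0.0794]
[-0.07  0.23  2.02] [ 0.113 -0.002  0.002]
[-0.07  0.45  1.98] [ 0.113 -0.002  0.002]
[-0.06  0.67  1.92] [ 0.113 -0.002  0.002]
[-0.06  0.89  1.83] [ 0.113 -0.002  0.002]
[-0.05  1.09  1.72] [ 0.113 -0.002  0.002]
tilt now 32.3 lip now [ 0.538 -0.212  0.097]
t 7.67 pos [ 0.6351 -0.2218  0.2304] open 0.0108 F [ 0.5 -0.2 -3.9] q [-0.54 -0.12  1.88  0.31  0.9  -0.59]
shift tool cm [ 3.35  2.48 -0.72] turn [ 0.564  -0.0112  0.0102] min rows 3.05  world d [0.0199 0.0318 0.0196]
[ 0.56  0.41 -0.12] [ 0.094 -0.002  0.002]
[ 0.56  0.4  -0.16] [ 0.094 -0.002  0.002]
[ 0.56  0.38 -0.2 ] [ 0.094 -0.002  0.002]
[ 0.56  0.36 -0.23] [ 0.094 -0.002  0.002]
[ 0.56  0.34 -0.27] [ 0.094 -0.002  0.002]
[ 0.56  0.31 -0.3 ] [ 0.094 -0.002  0.002]
```

View pics/side7.png

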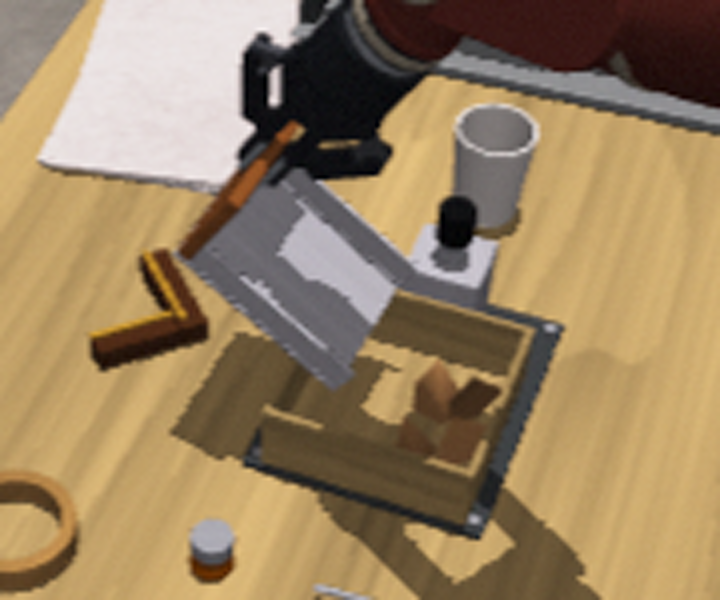

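send_rows(series=[{"tx":0.3,"ty":0.4,"tz":-0.3,"wx":0.09,"wy":-0.002,"wz":0.002,"jaw":1},{"tx":0.6,"ty":0.4,"tz":-0.3,"wx":0.1,"wy":-0.002,"wz":0.002,"jaw":1},{"tx":0.6,"ty":0.4,"tz":-0.3,"wx":0.1,"wy":-0.002,"wz":0.002,"jaw":1},{"tx":0.6,"ty":0.4,"tz":-0.3,"wx":0.1,"wy":-0.002,"wz":0.002,"jaw":1},{"tx":0.6,"ty":0.3,"tz":-0.3,"wx":0.1,"wy":-0.002,"wz":0.002,"jaw":1}])

```text
t: 8.3
tool_pos: [0.6499, -0.1957, 0.2504]
tool_rot: [2.301, 2.075, 0.064]
contact_force: [0.2, 0.9, -3.6]
opening: 0.011
```

```bash
python3 snap.py 8 0; python3 - <<'E'
from h import *
rows([.560,.19,.18],Rt(-.3,0)[0],10,10)
E
```

```text
t 8.3 pos [ 0.6499 -0.1957  0.2504] open 0.011 F [ 0.2  0.9 -3.6] q [-0.41  0.14  1.51  0.02  1.44 -0.31]
shift tool cm [-2.98  4.56 10.22] turn [ 0.0593 -0.0021 -0.0031] min rows 1.64  world d [ 0.0483 -0.0347 -0.0994]
[-0.6   0.91  2.04] [ 0.012 -0.    -0.001]
[-0.59  0.94  2.03] [ 0.012 -0.    -0.001]
[-0.59  0.96  2.02] [ 0.012 -0.    -0.001]
[-0.59  0.98  2.01] [ 0.012 -0.    -0.001]
[-0.59  1.01  2.  ] [ 0.012 -0.    -0.001]
tilt now 3.4 lip now [ 0.501 -0.18   0.18 ]
t 8.35 pos [ 0.6517 -0.1951  0.2509] open 0.0108 F [-0.9  1.2 -3.6] q [-0.41  0.14  1.51  0.02  1.44 -0.31]
shift tool cm [ 37.36 -13.45   6.41] turn [ 0.059  -0.0086  0.1979] min rows 5.98  world d [-0.0917  0.3851 -0.0709]
[ 3.74 -1.34  0.64] [ 0.006 -0.001  0.02 ]
[ 3.71 -1.41  0.65] [ 0.006 -0.001  0.02 ]
[ 3.68 -1.48  0.65] [ 0.006 -0.001  0.02 ]
[ 3.65 -1.55  0.66] [ 0.006 -0.001  0.02 ]
[ 3.62 -1.62  0.66] [ 0.006 -0.001  0.02 ]
[ 3.59 -1.69  0.67] [ 0.006 -0.001  0.02 ]
[ 3.55 -1.75  0.68] [ 0.006 -0.001  0.02 ]
[ 3.52 -1.82  0.68] [ 0.006 -0.001  0.02 ]
[ 3.48 -1.89  0.69] [ 0.006 -0.001  0.02 ]
[ 3.45 -1.95  0.7 ] [ 0.006 -0.001  0.02 ]
```

View pics/side8.png

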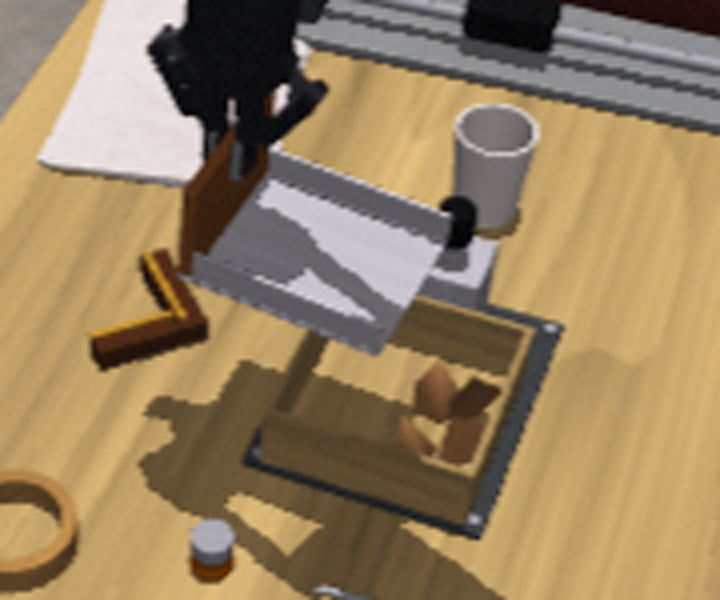

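send_rows(series=[{"tx":3.5,"ty":-1.3,"tz":0.3,"wx":0.012,"wy":-0.002,"wz":0.02,"jaw":1},{"tx":4.5,"ty":-1.6,"tz":0.3,"wx":0.012,"wy":-0.002,"wz":0.025,"jaw":1},{"tx":4.5,"ty":-1.8,"tz":0.3,"wx":0.012,"wy":-0.002,"wz":0.025,"jaw":1},{"tx":4.5,"ty":-1.8,"tz":0.3,"wx":0.012,"wy":-0.002,"wz":0.025,"jaw":1},{"tx":4.5,"ty":-1.8,"tz":0.3,"wx":0.012,"wy":-0.002,"wz":0.025,"jaw":1}])

```text
t: 8.98
tool_pos: [0.6059, 0.0326, 0.232]
tool_rot: [2.456, 1.945, 0.011]
contact_force: [0.1, 0.6, -3.1]
opening: 0.0107
```

```bash
python3 - <<'E'
from h import *
rows([.560,.19,.18],Rt(-.3,0)[0],5,10)
E
```

```text
t 8.97 pos [0.6059 0.0326 0.232 ] open 0.0107 F [ 0.1  0.6 -3.1] q [-0.07  0.01  1.67 -0.    1.45  0.16]
shift tool cm [14.26 -8.13  5.11] turn [ 0.0112 -0.0006  0.0688] min rows 2.28  world d [-0.0459  0.1574 -0.052 ]
[ 2.85 -1.63  1.02] [ 0.002 -0.     0.014]
[ 2.83 -1.66  1.03] [ 0.002 -0.     0.014]
[ 2.81 -1.7   1.03] [ 0.002 -0.     0.014]
[ 2.78 -1.74  1.03] [ 0.002 -0.     0.014]
[ 2.76 -1.77  1.04] [ 0.002 -0.     0.014]
```

send_rows(series=[{"tx":3.5,"ty":-1.9,"tz":1.0,"wx":0.002,"wy":0,"wz":0.014,"jaw":1},{"tx":3.2,"ty":-1.9,"tz":1.2,"wx":0.002,"wy":0,"wz":0.014,"jaw":1},{"tx":2.9,"ty":-1.8,"tz":1.5,"wx":0.002,"wy":0,"wz":0.014,"jaw":1},{"tx":2.2,"ty":-1.4,"tz":1.5,"wx":0.002,"wy":0,"wz":0.014,"jaw":1},{"tx":1.2,"ty":-0.6,"tz":1.5,"wx":0,"wy":0,"wz":0.01,"jaw":1}])

```text
t: 9.6
tool_pos: [0.5666, 0.1853, 0.164]
tool_rot: [2.519, 1.866, 0.029]
contact_force: [0.6, 0.1, -2.9]
opening: 0.011
```

```bash
python3 - <<'E'
from h import *
rows([.558,.19,.066],Rt(-.3,0)[0],5,10)
E
```

```text
t 9.6 pos [0.5666 0.1853 0.164 ] open 0.011 F [ 0.6  0.1 -2.9] q [0.19 0.03 1.77 0.   1.32 0.49]
shift tool cm [ 0.09 -1.12  9.79] turn [ 0.0166 -0.011   0.0043] min rows 1.57  world d [-0.0086  0.0047 -0.098 ]
[ 0.02 -0.22  1.96] [ 0.003 -0.002  0.001]
[ 0.02 -0.22  1.96] [ 0.003 -0.002  0.001]
[ 0.03 -0.21  1.96] [ 0.003 -0.002  0.001]
[ 0.03 -0.21  1.96] [ 0.003 -0.002  0.001]
[ 0.03 -0.2   1.96] [ 0.003 -0.002  0.001]
```

send_rows(series=[{"tx":0,"ty":-0.4,"tz":2.0,"wx":0.006,"wy":-0.005,"wz":0,"jaw":1},{"tx":0,"ty":-0.4,"tz":2.0,"wx":0.006,"wy":-0.004,"wz":0,"jaw":1},{"tx":0,"ty":-0.2,"tz":2.0,"wx":0.005,"wy":-0.002,"wz":0,"jaw":1},{"tx":0,"ty":0,"tz":1.5,"wx":0,"wy":0,"wz":0,"jaw":1},{"tx":0,"ty":0,"tz":0.5,"wx":0,"wy":0,"wz":0,"jaw":1}])

```text
t: 10.22
tool_pos: [0.5573, 0.1862, 0.0766]
tool_rot: [-2.526, -1.868, 0.005]
contact_force: [0.6, 0.6, -3.0]
opening: 0.0109
```

```bash
python3 - <<'E'
from h import *
rows([.558,.19,.066],Rt(-.3,0)[0],3,10)
E
```

```text
t 10.22 pos [0.5573 0.1862 0.0766] open 0.0109 F [ 0.6  0.6 -3. ] q [ 0.2   0.13  1.83 -0.    1.19  0.49]
shift tool cm [ 0.39 -0.04  1.06] turn [-0.002   0.0022  0.0027] min rows 0.17  world d [ 0.0007  0.0038 -0.0106]
[ 0.13 -0.01  0.35] [-0.001  0.001  0.001]
[ 0.13 -0.01  0.35] [-0.001  0.001  0.001]
[ 0.13 -0.01  0.35] [-0.001  0.001  0.001]
```

send_rows(series=[{"tx":0,"ty":0,"tz":0.4,"wx":0,"wy":0,"wz":0,"jaw":1},{"tx":0,"ty":0,"tz":0.4,"wx":0,"wy":0,"wz":0,"jaw":1},{"tx":0,"ty":0,"tz":0.2,"wx":0,"wy":0,"wz":0,"jaw":1}])

```text
t: 10.6
tool_pos: [0.5586, 0.1861, 0.0671]
tool_rot: [2.526, 1.867, -0.001]
contact_force: [-0.3, 0.4, -2.9]
opening: 0.0109
```

```bash
python3 - <<'E'
from h import *
rows([.558,.19,.065],Rt(-.3,0)[0],1,10)
E
```

```text
t 10.6 pos [0.5586 0.1861 0.0671] open 0.0109 F [-0.3  0.4 -2.9] q [ 0.2   0.14  1.83 -0.    1.17  0.49]
shift tool cm [ 0.36 -0.17  0.21] turn [0.0002 0.001  0.0022] min rows 0.06  world d [-0.0006  0.0039 -0.0021]
[ 0.36 -0.17  0.21] [0.    0.001 0.002]
```

send_rows(series=[{"tx":0,"ty":0,"tz":0.15,"wx":0,"wy":0,"wz":0,"jaw":1},{"tx":0,"ty":0,"tz":0.1,"wx":0,"wy":0,"wz":0,"jaw":1}])

```text
t: 10.85
tool_pos: [0.5592, 0.1862, 0.0654]
tool_rot: [2.525, 1.867, 0.001]
contact_force: [-0.9, -0.7, -1.7]
opening: 0.0108
```

send_rows(series=[{"tx":0,"ty":0,"tz":0,"wx":0,"wy":0,"wz":0,"jaw":0.85},{"tx":0,"ty":0,"tz":0,"wx":0,"wy":0,"wz":0,"jaw":0.6},{"tx":0,"ty":0,"tz":0,"wx":0,"wy":0,"wz":0,"jaw":0.3},{"tx":0,"ty":0,"tz":0,"wx":0,"wy":0,"wz":0,"jaw":0.0}])

```text
t: 11.35
tool_pos: [0.5613, 0.1868, 0.0684]
tool_rot: [2.524, 1.866, 0.008]
contact_force: [1.0, 0.0, 0.5]
opening: 0.0665
```

```bash
python3 - <<'E'
from h import *
import cv2
rows([.558,.19,.065],Rt(-.3,0)[0],1,10)
for n,b in(("side",(200,340,220,400)),):
    im=ctrl.get_image(n)[b[0]:b[1],b[2]:b[3],::-1]; cv2.imwrite(f"pics/{n}9.png",cv2.resize(im,None,fx=4,fy=4,interpolation=2))
E
```

```text
t 11.35 pos [0.5613 0.1868 0.0684] open 0.0665 F [1.  0.  0.5] q [ 0.2   0.14  1.83 -0.    1.17  0.49]
shift tool cm [ 0.21 -0.41  0.34] turn [ 0.0058 -0.0023  0.0024] min rows 0.07  world d [-0.0033  0.0032 -0.0034]
[ 0.21 -0.41  0.34] [ 0.006 -0.002  0.002]
```

View pics/side9.png

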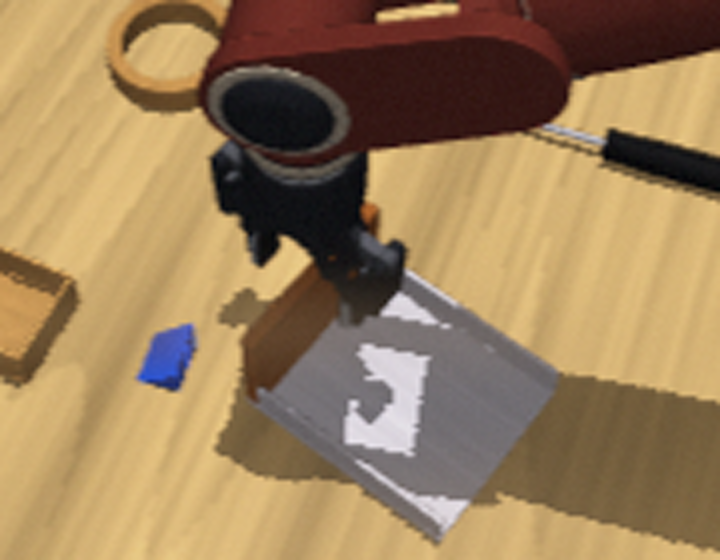

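send_rows(series=[{"tx":0,"ty":0,"tz":-1.5,"wx":0,"wy":0,"wz":0,"jaw":0.0},{"tx":0,"ty":0,"tz":-4,"wx":0,"wy":0,"wz":0,"jaw":0.0},{"tx":0,"ty":0,"tz":-5,"wx":0,"wy":0,"wz":0,"jaw":0.0},{"tx":0,"ty":0,"tz":-5,"wx":0,"wy":0,"wz":0,"jaw":0.0},{"tx":0,"ty":0,"tz":-3,"wx":0,"wy":0,"wz":0,"jaw":0.0}])

```text
t: 12.02
tool_pos: [0.5586, 0.1864, 0.2597]
tool_rot: [2.525, 1.866, 0.003]
contact_force: [-0.1, 0.5, -1.2]
opening: 0.0854
```

```bash
python3 - <<'E'
from h import *
import cv2
for n,f in(("side","pics/side0.png"),("top","pics/top0.png")):
    im=cv2.imread(f).max(2).astype(float)
    c=proj(n,[.5025,-.3405,.116])[0]; print(n,"pred ctr",c)
    x,y=int(c[0]),int(c[1]); w=im[y-14:y+15,x-14:x+15]
    print(w[4:26,3:27].astype(int))
    m=(w<38).astype(np.uint8); k,l,st,ce=cv2.connectedComponentsWithStats(m)
    for i in range(1,k):
        if st[i,4]>15: print(st[i], ce[i]+[x-14,y-14])
E
```

```text
side pred ctr [374.84410576 135.18389115]
[[193 191 189 189 189 187 189 196 194 176 122  79  85  90  95  99  97  99
   99 102 104 103 103 103]
 [194 190 190 191 190 187 193 194 193 175 122  79  87  90  93  95  98 100
   98 100 105 101 100 102]
 [191 190 192 191 188 190 194 195 191 162 104  79  87  93  95  96  98 101
  101 100 100 101 103 102]
 [190 190 191 189 188 192 193 194 190 159 101  83  88  91  94  95 100 101
  102 100 101 100 101  99]
 [189 192 190 187 190 193 195 173 116  58  32  27  33  51  81  97  98  99
  101 103 102  99 101  98]
 [192 193 189 188 192 195 174 106  33  15  16  16  16  18  34  78  99 101
  103 104 102 100  99 101]
 [193 191 190 188 194 196 141  42  13  16  16  17  18  17  16  42  88 101
  103 104 103 100 100  98]
 [193 189 187 191 196 196 134  34  12  17  17  14  14  11  14  18  73 101
  101 101 102 100  98  95]
 [194 188 189 193 195 194 130  13  13  18  18  15  13  19  15  15  73 101
  102 100 102  99  97  94]
 [192 188 192 194 195 193 128   5  12  14  15  15  16  17  16  19  74 101
  103 101 100  99 101  94]
 [191 188 192 194 193 171  95   9   7   6  10   
[... 2818 characters left out ...]
3 141 161 163 162 161
  151 135 132 131 132 132]
 [126 164 161 160 161 161 139 113 116 146 168 167 163 162 162 161 161 159
  151 141 138 139 141 139]
 [127 162 159 159 162 163 163 164 164 167 166 162 160 161 160 160 157 156
  148 141 141 141 142 141]
 [126 162 162 161 160 163 165 166 165 162 160 161 161 162 160 157 155 154
  149 141 139 139 140 139]
 [130 165 165 163 165 167 166 164 163 162 163 162 163 160 157 157 156 157
  153 145 142 142 140 141]
 [115 149 146 148 149 148 148 151 150 149 151 151 148 148 149 148 150 152
  148 139 135 137 135 135]
 [ 62  72  72  72  72  73  83  91  94  94  92  90  91 100 110 114 118 126
  134 136 134 132 135 134]]
[ 9 10 11  9 76] [416.01315789 217.88157895]
```

```bash
python3 - <<'E'
from h import *
print(ray("top",(416.5,218.0),.132)); 
print(ray("top",(416.0,217.9),.118)); 
f=lambda P:np.concatenate([proj("side",[P[0],P[1],.116])[0]-[374.0,135.1],proj("top",[P[0],P[1],.132])[0]-[416.5,218.0],])
r=least_squares(f,[.5,-.34]);print(r.x,f(r.x))
rows([.5025,-.34,.2],Rt(-.55)[0],12,12)
E
```

```text
[ 0.50175571 -0.33848144  0.132     ]
[ 0.503606 -0.340009  0.118   ]
[ 0.50336218 -0.33882949] [ 0.44928428  0.34297065  0.09417754 -0.50782718]
t 12.03 pos [0.5586 0.1864 0.2597] open 0.0854 F [-0.1  0.5 -1.2] q [ 0.2  -0.04  1.68 -0.    1.5   0.49]
shift tool cm [-51.97  10.06   5.97] turn [ 0.0023 -0.0008  0.2523] min rows 8.32  world d [-0.0561 -0.5264 -0.0597]
[-4.33  0.84  0.5 ] [ 0.    -0.     0.021]
[-4.31  0.93  0.5 ] [ 0.    -0.     0.021]
[-4.29  1.02  0.5 ] [ 0.    -0.     0.021]
[-4.27  1.11  0.5 ] [ 0.    -0.     0.021]
[-4.25  1.2   0.5 ] [ 0.    -0.     0.021]
[-4.22  1.29  0.5 ] [ 0.    -0.     0.021]
[-4.19  1.38  0.5 ] [ 0.    -0.     0.021]
[-4.16  1.47  0.5 ] [ 0.    -0.     0.021]
[-4.13  1.55  0.5 ] [ 0.    -0.     0.021]
[-4.1   1.64  0.5 ] [ 0.    -0.     0.021]
[-4.06  1.72  0.5 ] [ 0.    -0.     0.021]
[-4.02  1.81  0.5 ] [ 0.    -0.     0.021]
```

send_rows(series=[{"tx":-5.0,"ty":0.9,"tz":0,"wx":0,"wy":0,"wz":0.025,"jaw":0},{"tx":-5.2,"ty":1.0,"tz":0,"wx":0,"wy":0,"wz":0.025,"jaw":0},{"tx":-5.2,"ty":1.2,"tz":0,"wx":0,"wy":0,"wz":0.025,"jaw":0},{"tx":-5.2,"ty":1.3,"tz":0,"wx":0,"wy":0,"wz":0.025,"jaw":0},{"tx":-5.2,"ty":1.5,"tz":0,"wx":0,"wy":0,"wz":0.025,"jaw":0}])

```text
t: 12.65
tool_pos: [0.5281, -0.0801, 0.2722]
tool_rot: [2.624, 1.705, 0.028]
contact_force: [1.1, 0.3, 0.2]
opening: 0.0856
```

```bash
python3 - <<'E'
from h import *
rows([.503,-.3395,.2],Rt(-.55)[0],5,5)
E
```

```text
t 12.65 pos [ 0.5281 -0.0801  0.2722] open 0.0856 F [1.1 0.3 0.2] q [-0.29 -0.2   1.8   0.01  1.52  0.13]
shift tool cm [-24.78   8.11   7.17] turn [ 0.0189 -0.0097  0.1315] min rows 3.97  world d [-0.0251 -0.2594 -0.0722]
[-4.96  1.62  1.43] [ 0.004 -0.002  0.026]
[-4.91  1.76  1.44] [ 0.004 -0.002  0.026]
[-4.86  1.89  1.44] [ 0.004 -0.002  0.026]
[-4.8   2.02  1.44] [ 0.004 -0.002  0.026]
[-4.75  2.16  1.44] [ 0.004 -0.002  0.026]
```

send_rows(series=[{"tx":-5.2,"ty":1.7,"tz":0.5,"wx":0.004,"wy":-0.002,"wz":0.026,"jaw":0},{"tx":-5.2,"ty":1.9,"tz":0.7,"wx":0.004,"wy":-0.002,"wz":0.026,"jaw":0},{"tx":-4.8,"ty":1.9,"tz":1,"wx":0.004,"wy":-0.002,"wz":0.026,"jaw":0},{"tx":-4.2,"ty":1.8,"tz":1,"wx":0.004,"wy":-0.002,"wz":0.026,"jaw":0},{"tx":-2.0,"ty":1.0,"tz":1,"wx":0,"wy":0,"wz":0.02,"jaw":0}])

```text
t: 13.28
tool_pos: [0.506, -0.319, 0.2381]
tool_rot: [2.731, 1.529, 0.014]
contact_force: [0.1, 0.7, 0.4]
opening: 0.085
```

```bash
python3 - <<'E'
from h import *
rows([.503,-.3395,.17],Rt(-.55)[0],4,5)
E
```

```text
t 13.28 pos [ 0.506  -0.319   0.2381] open 0.085 F [0.1 0.7 0.4] q [-0.69 -0.02  1.69  0.    1.45 -0.14]
shift tool cm [-1.92  0.71  6.81] turn [ 0.0149 -0.0021 -0.0001] min rows 1.09  world d [-0.003  -0.0205 -0.0681]
[-0.48  0.18  1.7 ] [ 0.004 -0.001 -0.   ]
[-0.48  0.18  1.7 ] [ 0.004 -0.001 -0.   ]
[-0.48  0.19  1.7 ] [ 0.004 -0.001 -0.   ]
[-0.48  0.2   1.7 ] [ 0.004 -0.001 -0.   ]
```

send_rows(series=[{"tx":-1.0,"ty":0.4,"tz":1.0,"wx":0.007,"wy":-0.001,"wz":0,"jaw":0},{"tx":-0.8,"ty":0.3,"tz":2.0,"wx":0.007,"wy":-0.001,"wz":0,"jaw":0},{"tx":-0.1,"ty":0,"tz":2.0,"wx":0,"wy":0,"wz":0,"jaw":0},{"tx":0,"ty":0,"tz":1.0,"wx":0,"wy":0,"wz":0,"jaw":0},{"tx":0,"ty":0,"tz":0,"wx":0,"wy":0,"wz":0,"jaw":0}])

```text
t: 13.9
tool_pos: [0.5023, -0.3364, 0.1728]
tool_rot: [-2.735, -1.537, -0.0]
contact_force: [-0.2, -0.3, 0.3]
opening: 0.0854
```

```bash
python3 - <<'E'
from h import *
import cv2
rows([.503,-.3395,.108],Rt(-.55)[0],4,5)
for n,b in(("side",(80,230,260,440)),("top",(150,290,300,500))):
    im=ctrl.get_image(n)[b[0]:b[1],b[2]:b[3],::-1]; cv2.imwrite(f"pics/{n}10.png",cv2.resize(im,None,fx=4,fy=4,interpolation=2))
E
```

```text
t 13.9 pos [ 0.5023 -0.3364  0.1728] open 0.0854 F [-0.2 -0.3  0.3] q [-0.71  0.06  1.72  0.    1.36 -0.17]
shift tool cm [-0.24  0.25  6.48] turn [-0.0037 -0.0023  0.0031] min rows 1.04  world d [ 0.0007 -0.0031 -0.0648]
[-0.06  0.06  1.62] [-0.001 -0.001  0.001]
[-0.06  0.06  1.62] [-0.001 -0.001  0.001]
[-0.06  0.06  1.62] [-0.001 -0.001  0.001]
[-0.06  0.06  1.62] [-0.001 -0.001  0.001]
```

View pics/side10.png

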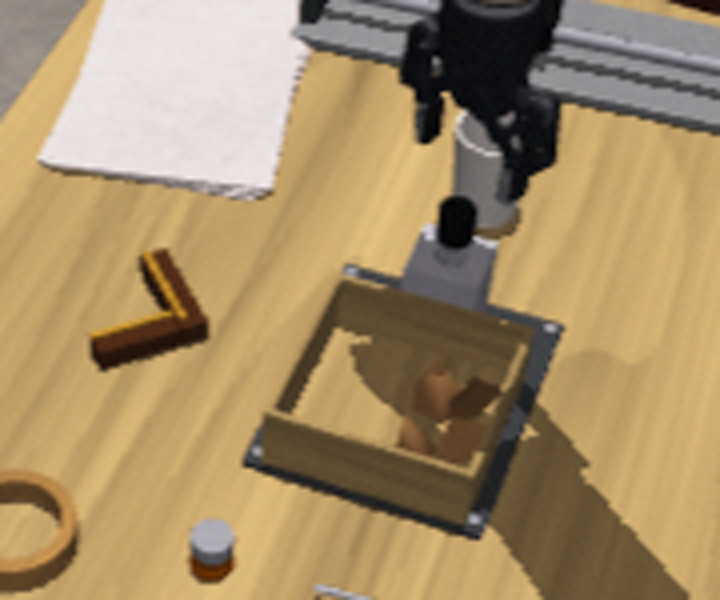

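View pics/top10.png

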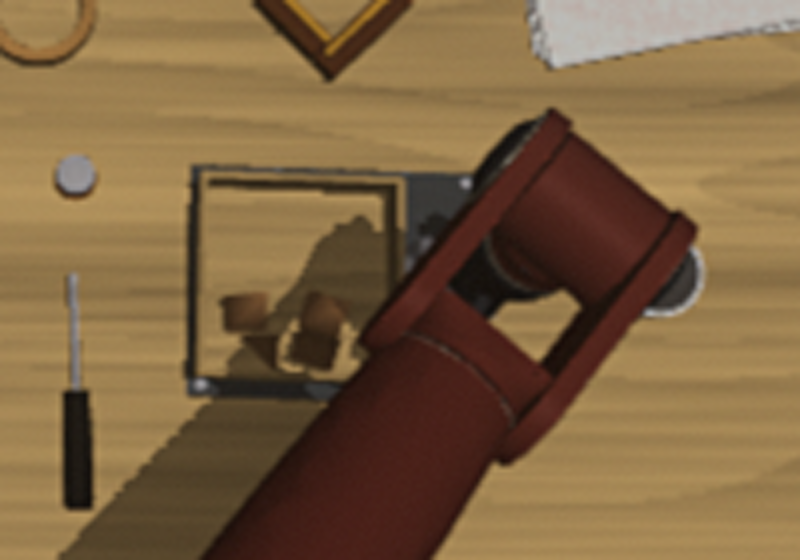

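send_rows(series=[{"tx":-0.2,"ty":0.2,"tz":1.0,"wx":-0.002,"wy":-0.001,"wz":0.002,"jaw":0},{"tx":0,"ty":0,"tz":2.0,"wx":-0.001,"wy":-0.001,"wz":0,"jaw":0},{"tx":0,"ty":0,"tz":2.0,"wx":0,"wy":0,"wz":0,"jaw":0},{"tx":0,"ty":0,"tz":1.0,"wx":0,"wy":0,"wz":0,"jaw":0},{"tx":0,"ty":0,"tz":0.3,"wx":0,"wy":0,"wz":0,"jaw":0}])

```text
t: 14.62
tool_pos: [0.504, -0.3401, 0.1078]
tool_rot: [2.738, 1.535, 0.002]
contact_force: [-0.6, 0.1, -0.1]
opening: 0.0851
```

```bash
python3 - <<'E'
from h import *
import cv2
rows([.503,-.3395,.108],Rt(-.55)[0],1,5)
for n,b in(("side",(80,180,310,430)),):
    im=ctrl.get_image(n)[b[0]:b[1],b[2]:b[3],::-1]; cv2.imwrite(f"pics/{n}11.png",cv2.resize(im,None,fx=6,fy=6,interpolation=2))
E
```

```text
t 14.62 pos [ 0.504  -0.3401  0.1078] open 0.0851 F [-0.6  0.1 -0.1] q [-0.72  0.13  1.77  0.    1.24 -0.17]
shift tool cm [-0.   -0.11 -0.02] turn [0.0032 0.0005 0.0011] min rows 0.02  world d [-0.001   0.0006  0.0002]
[-0.   -0.11 -0.02] [0.003 0.    0.001]
```

View pics/side11.png

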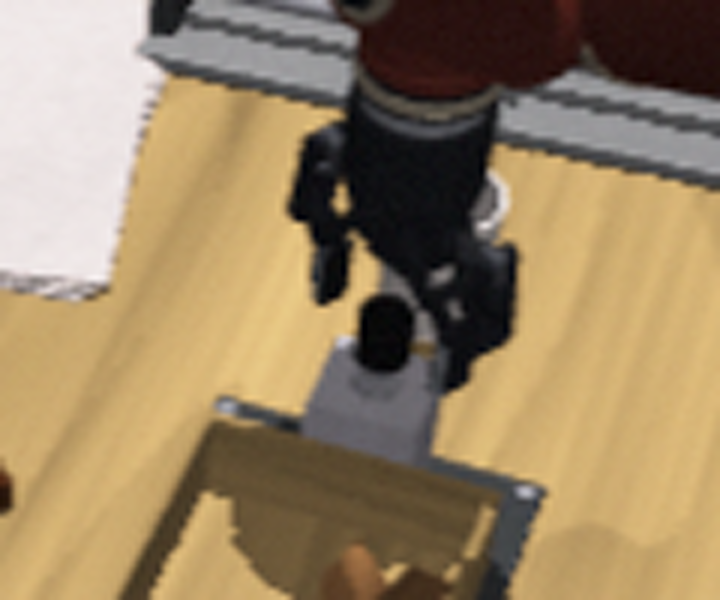

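send_rows(series=[{"tx":0,"ty":0,"tz":0,"wx":0,"wy":0,"wz":0,"jaw":0.3},{"tx":0,"ty":0,"tz":0,"wx":0,"wy":0,"wz":0,"jaw":0.45},{"tx":0,"ty":0,"tz":0,"wx":0,"wy":0,"wz":0,"jaw":0.5},{"tx":0,"ty":0,"tz":0,"wx":0,"wy":0,"wz":0,"jaw":0.54}], squeeze=25)

```text
t: 15.18
tool_pos: [0.5049, -0.3409, 0.1097]
tool_rot: [2.735, 1.533, 0.004]
contact_force: [-0.8, 0.0, 0.2]
opening: 0.0396
```

```bash
python3 - <<'E'
from h import *
import cv2
rows([.503,-.3395,.108],Rt(-.55)[0],1,5)
for n,b in(("side",(80,180,310,430)),):
    im=ctrl.get_image(n)[b[0]:b[1],b[2]:b[3],::-1]; cv2.imwrite(f"pics/{n}12.png",cv2.resize(im,None,fx=6,fy=6,interpolation=2))
E
```

```text
t 15.18 pos [ 0.5049 -0.3409  0.1097] open 0.0396 F [-0.8  0.   0.2] q [-0.72  0.13  1.76  0.    1.24 -0.17]
shift tool cm [ 0.02 -0.23  0.16] turn [0.0064 0.001  0.001 ] min rows 0.04  world d [-0.0019  0.0014 -0.0017]
[ 0.02 -0.23  0.16] [0.006 0.001 0.001]
```

View pics/side12.png

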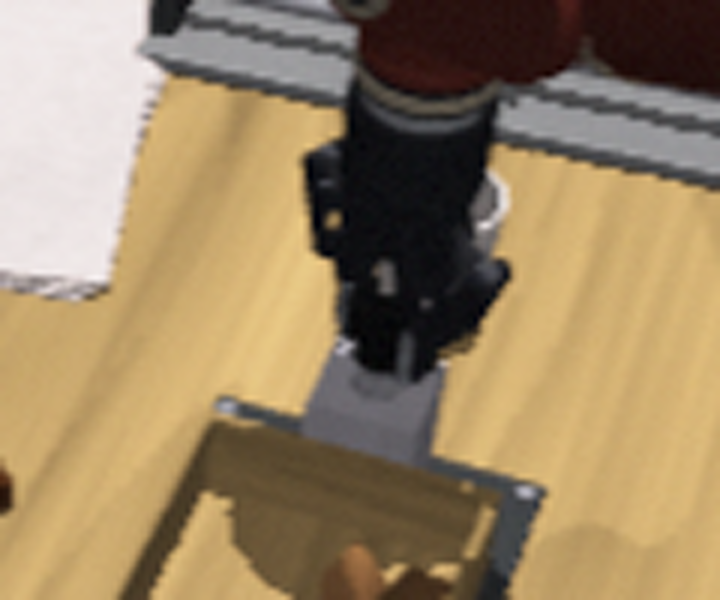

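send_rows(series=[{"tx":0,"ty":-0.1,"tz":0.1,"wx":0.004,"wy":0,"wz":0,"jaw":0.58},{"tx":0,"ty":0,"tz":0,"wx":0,"wy":0,"wz":0,"jaw":0.6}], squeeze=20)

```text
t: 15.48
tool_pos: [0.5042, -0.3405, 0.1089]
tool_rot: [2.738, 1.535, 0.001]
contact_force: [0.2, -0.1, -1.0]
opening: 0.0342
```

```bash
python3 - <<'E'
from h import *
rows([.503,-.3395,.108],Rt(-.55)[0],1,5)
o=ctrl.get_obs(); print("F in tool",Ro.from_rotvec(o["tool_rot"]).inv().apply(o["contact_force"]).round(2), o["wrist_torque"].round(2))
E
```

```text
t 15.47 pos [ 0.5042 -0.3405  0.1089] open 0.0342 F [ 0.2 -0.1 -1. ] q [-0.72  0.13  1.76 -0.    1.25 -0.17]
shift tool cm [ 0.02 -0.15  0.09] turn [0.0029 0.0012 0.0011] min rows 0.02  world d [-0.0012  0.001  -0.0009]
[ 0.02 -0.15  0.09] [0.003 0.001 0.001]
F in tool [0.05 0.23 1.03] [-0.01  0.06  0.  ]
```

send_rows(series=[{"tx":0,"ty":0,"tz":0,"wx":0,"wy":0,"wz":0,"jaw":0.63},{"tx":0,"ty":0,"tz":0,"wx":0,"wy":0,"wz":0,"jaw":0.66}])

```text
t: 15.72
tool_pos: [0.5044, -0.3406, 0.1091]
tool_rot: [2.737, 1.534, 0.001]
contact_force: [0.7, -0.4, -0.5]
opening: 0.0313
```

```bash
cat > f.py <<'E'
from h import *
o=ctrl.get_obs(); print(round(o["t"],2),o["tool_pos"].round(4),o["opening"].round(4),"F in tool",Ro.from_rotvec(o["tool_rot"]).inv().apply(o["contact_force"]).round(2), o["wrist_torque"].round(2),o["tool_rot"].round(3))
Rc=Ro.from_rotvec(o["tool_rot"]).as_matrix(); print("tilt turn",Ro.from_matrix(Rc.T@Rt(-.55)[0]).as_rotvec().round(4))
E
python3 f.py
```

```text
Traceback (most recent call last):
  File "f.py", line 2, in <module>
    o=ctrl.get_obs(); print(round(o["t"],2),o["tool_pos"].round(4),o["opening"].round(4),"F in tool",Ro.from_rotvec(o["tool_rot"]).inv().apply(o["contact_force"]).round(2), o["wrist_torque"].round(2),o["tool_rot"].round(3))
                                                                   ^^^^^^^^^^^^^^^^^^
AttributeError: 'float' object has no attribute 'round'
```

send_rows(series=[{"tx":0,"ty":0,"tz":0,"wx":0.003,"wy":0.001,"wz":0,"jaw":0.75},{"tx":0,"ty":0,"tz":0,"wx":0,"wy":0,"wz":0,"jaw":1}], squeeze=30)

```text
t: 15.98
tool_pos: [0.5045, -0.3407, 0.1091]
tool_rot: [2.74, 1.536, 0.0]
contact_force: [0.6, -0.2, 0.6]
opening: 0.0314
```

```bash
sed -i 's/o\["opening"\].round(4)/round(o["opening"],4)/' f.py; python3 f.py
```

```text
15.97 [ 0.5045 -0.3407  0.1091] 0.0314 F in tool [ 0.13  0.64 -0.6 ] [-0.   -0.08 -0.02] [2.74  1.536 0.   ]
tilt turn [0.0006 0.0001 0.001 ]
```

send_rows(series=[{"tx":0,"ty":0,"tz":-0.4,"wx":0,"wy":0,"wz":0,"jaw":1},{"tx":0,"ty":0,"tz":-0.4,"wx":0,"wy":0,"wz":0,"jaw":1}], squeeze=40)

```text
t: 16.23
tool_pos: [0.5042, -0.3404, 0.1159]
tool_rot: [-2.74, -1.536, -0.0]
contact_force: [3.0, -1.8, -4.2]
opening: 0.0308
```

```bash
python3 f.py
```

```text
16.23 [ 0.5042 -0.3404  0.1159] 0.0308 F in tool [0.02 3.54 4.18] [-0.37 -0.46  0.02] [-2.74  -1.536 -0.   ]
tilt turn [-0.     -0.0002  0.001 ]
```

send_rows(series=[{"tx":0,"ty":0.04,"tz":-0.5,"wx":0,"wy":0,"wz":0,"jaw":1},{"tx":0,"ty":0,"tz":-0.5,"wx":0,"wy":0,"wz":0,"jaw":1}])

```text
t: 16.48
tool_pos: [0.5042, -0.3404, 0.1259]
tool_rot: [-2.74, -1.536, 0.001]
contact_force: [1.7, -1.4, -2.4]
opening: 0.0309
```

```bash
python3 f.py
```

```text
16.48 [ 0.5042 -0.3404  0.1259] 0.0309 F in tool [-0.32  2.2   2.35] [-0.25 -0.34 -0.02] [-2.740e+00 -1.536e+00  1.000e-03]
tilt turn [-0.0011 -0.0002  0.001 ]
```

Low lateral force; up 16.8 mm of about 40 so far.

send_rows(series=[{"tx":0,"ty":0.03,"tz":-0.5,"wx":0,"wy":0,"wz":0,"jaw":1},{"tx":0,"ty":0,"tz":-0.5,"wx":0,"wy":0,"wz":0,"jaw":1}])

```text
t: 16.73
tool_pos: [0.5042, -0.3404, 0.1367]
tool_rot: [-2.739, -1.535, 0.001]
contact_force: [0.7, -0.7, -4.1]
opening: 0.031
```

```bash
python3 f.py
```

```text
16.73 [ 0.5042 -0.3404  0.1367] 0.031 F in tool [-0.2   1.01  4.1 ] [-0.25 -0.27 -0.02] [-2.739e+00 -1.535e+00  1.000e-03]
tilt turn [-0.0019 -0.0003  0.001 ]
```

send_rows(series=[{"tx":0,"ty":0.02,"tz":-0.5,"wx":-0.002,"wy":0,"wz":0,"jaw":1},{"tx":0,"ty":0,"tz":-0.4,"wx":0,"wy":0,"wz":0,"jaw":1}])

```text
t: 16.98
tool_pos: [0.5042, -0.3403, 0.1464]
tool_rot: [-2.74, -1.536, 0.0]
contact_force: [0.8, -0.6, -2.6]
opening: 0.0312
```

```bash
python3 f.py
```

```text
16.98 [ 0.5042 -0.3403  0.1464] 0.0312 F in tool [-0.09  0.97  2.58] [-0.16 -0.12  0.03] [-2.74  -1.536  0.   ]
tilt turn [-0.0006 -0.0003  0.001 ]
```

send_rows(series=[{"tx":0,"ty":0.02,"tz":-0.2,"wx":0,"wy":0,"wz":0,"jaw":1},{"tx":0,"ty":0,"tz":0,"wx":0,"wy":0,"wz":0,"jaw":1},{"tx":0,"ty":0,"tz":0,"wx":0,"wy":0,"wz":0,"jaw":1}])

```text
t: 17.35
tool_pos: [0.5042, -0.3403, 0.1489]
tool_rot: [-2.74, -1.536, 0.0]
contact_force: [0.4, -0.1, -2.8]
opening: 0.0308
```

```bash
python3 f.py; python3 - <<'E'
from h import *
import cv2
for n,b in(("side",(60,240,250,440)),("side",(200,340,220,400)),("top",(150,290,180,480))):
    im=ctrl.get_image(n)[b[0]:b[1],b[2]:b[3],::-1]; k=4 if n=="side" else 2.6; cv2.imwrite(f"pics/{n}13_{b[0]}.png",cv2.resize(im,None,fx=min(k,590/im.shape[0]),fy=min(k,590/im.shape[0]),interpolation=2))
for z in (.08,.12): print(z,proj("side",[.5042,-.3403,z]))
E
python3 f.py
```

```text
17.35 [ 0.5042 -0.3403  0.1489] 0.0308 F in tool [0.13 0.41 2.82] [-0.12 -0.13 -0.03] [-2.74  -1.536  0.   ]
tilt turn [-0.001  -0.0003  0.0011]
0.08 [[373.06743481 143.31887279]]
0.12 [[374.46322948 134.16146453]]
17.5 [ 0.5042 -0.3403  0.1489] 0.0311 F in tool [0.06 0.21 2.99] [-0.12 -0.07 -0.01] [-2.739 -1.536  0.   ]
tilt turn [-0.001  -0.0003  0.0011]
```

View pics/side13_60.png

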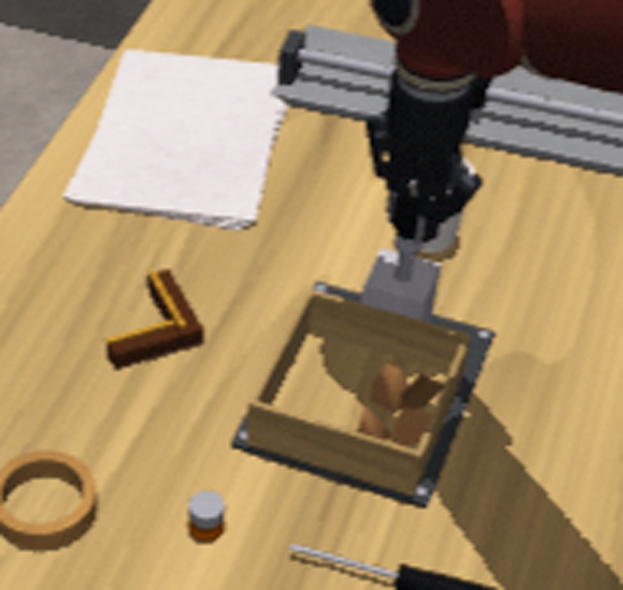

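View pics/top13_150.png

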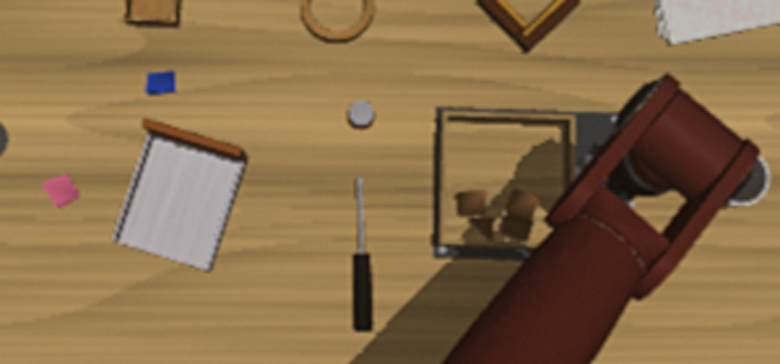

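View pics/side13_200.png

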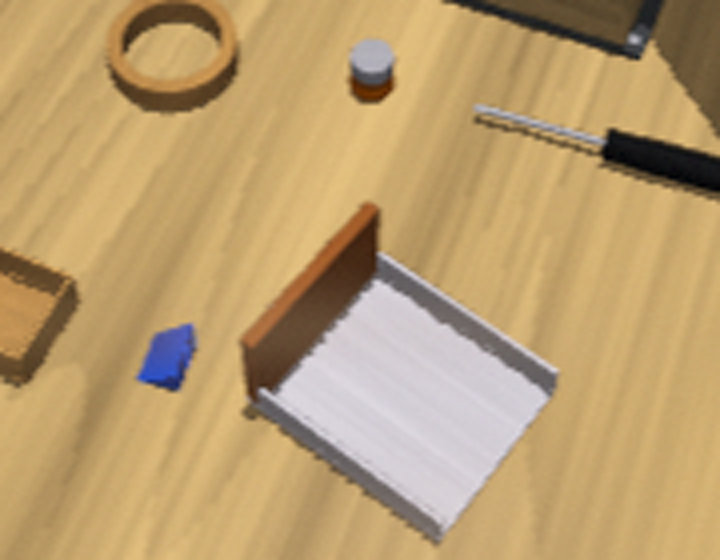

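```bash
python3 -c "
from station import ctrl
print(ctrl.finish_job())"
```

```text
the job is handed in; nothing more can be done
None
```

I loaded the feeder and handed the job in at about 17.5 s of simulated time; `finish_job` gives no verdict, so the results below are my own checks.

- **Blocks:** I pinched the tray by its grip board, carried it level to the hopper and tipped it to 32° with the lip 25–30 mm above the rim. The final side and top pictures show all four blocks lying inside the hopper.
- **Tray:** It stands empty and flat at its original spot, let go. This is judged from the pictures only.
- **Plunger:** I took it by the knob and drew it up 39.8 mm, by TCP height. The picture agrees, with shaft showing between collar and guide block. The highest side force read was 3.5 N during the lift, down to about 0.2 N at hand-in, with about 3 N of weight hanging in a 40 N grip. The tool was within about 0.001 rad of vertical.
- **Bystanders:** The ones in my final crops (tape, corner sample, tin, driver, pin box) and the blue and pink look-alikes look unmoved by eye. The glue bottle and pencil cup were mostly cropped or hidden by the arm there, but nothing came near them.

No check failed. One disagreement: the two cameras differed by 1–2 pixels (up to about 4 mm) on the tray and knob. I gripped by the combined estimate, and the low forces on closing bore it out.

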